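Fit the upper tier of a desk organiser and stand the jar on it

TASK

On the plywood lap tray, lift the loose upper tier by its orange handle and lower it over the organiser base so that all four corner holes drop over the four posts and it sits fully down and level (either way round will do). Then lift the glass jar and set it down gently, upright, on the fitted tier beside the handle. Let go of both, and leave the cup, the wrist rest, the laptop stand and the red tin where they are.

Things in the scene. Friction and masses are not known exactly. Their poses are not given: they have to be found in the camera images.
- lap_tray: Birch plywood lap tray, 450 (its x) by 660 (its y) mm, fixed on the ledge. Origin: centre of its underside, z up. Its floor is 12 mm above the origin; its rim is 9 mm wide and tops out 26 mm above the origin.
- stand: Organiser base fixed on the lap tray: dark wood deck 150 (x) by 220 (y) by 12 mm. Origin: centre of its underside, z up. Posts at x = +-55, y = +-90 mm: 20 mm thick up to a shoulder 100 mm above the origin, then a 10 mm pin to 123 mm, then a cone to a 3 mm tip at 135 mm. Seated, the tier's underside rests on the shoulders: its origin 100 mm above this one, same centre.
- tier: Loose tier, 0.3 kg, flat on the lap tray: dark wood plate 150 (x) by 220 (y) by 10 mm, 14 mm square through holes at x = +-55, y = +-90 mm, edge lip 4 mm wide up to 18 mm. Origin: centre of underside, z up. Orange bridge handle at the centre: bar 70 mm along x, 14 mm thick in y, 42 to 60 mm above the origin, legs at its ends (x = +-25 to +-35). Same after a half turn.
- jar: Squat closed glass jar, green tint, about 0.24 kg, 64 mm diameter, 74 mm tall, with a dark twist cap 56 mm in diameter from 54 to 74 mm above the base; the cap is tight and does not turn. Origin: centre of its underside, z up along its axis. Starts upright on the lap tray floor.
- cup: Bystander: white ceramic teacup, 82 mm across the rim, 60 mm tall, handle towards its +y. Origin: centre of its underside. Stands on the lap tray in line with the jar.
- wrist_rest: Bystander: blue wrist rest, 58 (x) by 270 (y) by 16 mm, lying along the far edge of the lap tray. Origin: centre of its underside.
- laptop_stand: Bystander: folded aluminium laptop stand, 50 (x) by 250 (y) by 28 mm, lying along the far edge of the lap tray. Origin: centre of its underside.
- tin: Bystander: flat red tin with a steel lid, 62 by 92 by 30 mm, lying on the deck of the organiser base between the posts, below where the tier goes. Origin: centre of its underside.
There are look-alikes about, which are no part of the job. Of the things that look like the jar, the middle-sized one is meant.

How it is judged:
By the outcome, as a careful person would: the job done as asked, in the order asked, and still so for the second after the job is handed in, with the robot touching nothing.
It also fails if it takes over 64 s, if anything falls off the work surface, if the arm or the gripper's body presses on something with over 40 N, if the wrist force passes 120 N, or if a joint passes its speed limit or range.

ROBOT

A 6-joint arm with a two-finger parallel gripper is mounted at the origin on the work surface. World frame = base frame: x ahead of the robot, y to its left, z up, the work surface at z = 0. Lengths are in m, angles in rad, forces in N, time in s.
With the tool pointing down it reaches from about 0.25 to 0.725 m from the base axis. Payload 4 kg.
Tool frame: the origin (TCP) lies on the centre line of the jaws, within the pads' length; the fingertips stand 11 mm ahead of it and the grasp point (between the pads) lies 8 mm behind it; z points along the fingers, x is the direction in which the jaws open and shut, and the axes are right-handed (so a half turn about z gives the same grasp; the last joint's range is limited). The gripper opens to 85 mm and grips with 20 to 120 N. Pads are 22 mm wide; open, the fingers measure 114 mm over their backs; the gripper's body (76 mm by 85 mm) begins 54 mm behind the grasp point. The pads swing forward as they close: fully open they stand 13 mm farther back than shut.
Start: joints at [-1.187, 0.241, 0.005, 1.335, 0, 1.571], TCP at [0.187, -0.464, 0.22] pointing down, gripper open.
Joint ranges: [-2.72, 2.72], [-1.05, 1.87], [-1.09, 1.28], [-1.99, 2.15], [-1.42, 1.44], [-3.14, 3.14]. Speed limits (rad/s): [2.79, 2.79, 3.14, 3.14, 3.14, 3.14].

INTERFACE

Orientations are given as a unit quaternion [x, y, z, w].
In Python, from workcell import bot, viewer, order gives the robot as it stands. The module is installed in compiled form; this text tells all that it offers.
- The arm moves only by the tool send_rows, never from a script. Its argument "increments" is a list that holds one entry, the list of rows, each a list of 4 numbers: the shift along the tool's x, y, z in m, then the turn about the tool's z in degrees. A call has exactly 8 rows; each row shifts and turns the pose as measured when the row begins, along the tool's axes as they then stand; what a row does not reach is not made up. A row lasts 1/10 s, in which the tool goes at most 50 mm and 8.59 degrees, less where a joint would pass 70% of its speed; a pose out of reach is approached as far as the arm can. A call is refused whole if a number of a shift passes 0.05 or a number of a turn 8.59, either way. A call with a gripper value outside its range is refused whole. "hand" is the closure, from -1 (fully open) to 1 (shut), so that 0 is half open, set as the call begins (left out, the last holds). The fingers move at their own pace and stop on an object; the grip force is fixed at half the most. Time passes only in rows, so rows that do not move let the fingers close, or fill a call up. It gives the time, the measured TCP pose, the force and the opening at its end, in the units of the state.
- bot.get_obs(): the state, without advancing time (a new reading comes with each control period).
- viewer.camera(name): name is "side" or "top"; returns a dict with "image" (480x640x3 uint8, red, green, blue), "range_z" (480x640 float32, m along the optical axis (not along the pixel's ray), 0 where there is no reading), "camera_matrix" (3x3 intrinsics, pixels), "eye" and "rotation" of the camera in the world. Camera axes: x right, y down, z forward; pixel columns grow to the right and rows downward; lengths in m; the calibration is good to about 2 mm. A picture is of the moment at which its call begins.
- order.job_done(): hands the job in, once; it reports no verdict.
The state is a dict: "clock": time; "joint_pos": joint angles; "joint_vel": joint speeds; "tau": joint torques, N m; "eef_pos": TCP position; "tool_rot": TCP orientation; "ft_force": force on the tool from outside, world axes, zero at the start; "ft_torque": the same for the moment, N m; "grip_width": finger opening in m.
Only numpy, scipy, OpenCV 4.12 (cv2) and the standard library are available. Lean on these libraries where they do the work, as an engineer would, in place of code of your own. Each camera call takes 0.05 s, during which the arm holds its last target.

## Working session

There is one attempt and no reset: what is moved stays moved. The work goes in short steps, Python scripts to look and compute and a tool call to move; the robot and the scene stay as the last step left them, time stands still between calls to the robot, and variables do not carry over. Pictures are saved under pics/ and viewed, and the job is handed in when it is done.

Besides the shell and the picture viewer there is one more tool, called after "Request:" as name(argument=value, ...) on one line, values as JSON. send_rows: Moves the arm, as the interface text tells. Its arguments: {"type":"object","properties":{"increments":{"type":"array","items":{"type":"array","items":{"type":"array","items":{"type":"number"}}}},"hand":{"type":"number"}},"required":["increments"]}

```bash
mkdir -p pics; cat > h.py <<'E'
import numpy as np, cv2, pickle
from workcell import bot, viewer, order
def shot(n,tag):
    c=viewer.camera(n); pickle.dump(c,open(f'{tag}.pkl','wb'))
    cv2.imwrite(f'pics/{tag}.png',c['image'][:,:,::-1]); return c
def load(tag): return pickle.load(open(f'{tag}.pkl','rb'))
def world(c):
    z=c['range_z'].astype(float); K=np.array(c['camera_matrix']); v,u=np.mgrid[0:480,0:640]
    p=np.stack([(u-K[0,2])/K[0,0]*z,(v-K[1,2])/K[1,1]*z,z],-1)
    w=p@np.array(c['rotation']).T+np.array(c['eye']); w[z==0]=np.nan; return w
def crop(tag,x0,y0,x1,y1,out,s=4):
    im=cv2.imread(f'pics/{tag}.png')[y0:y1,x0:x1]
    cv2.imwrite(f'pics/{out}.png',cv2.resize(im,None,fx=s,fy=s,interpolation=cv2.INTER_CUBIC))
E
python3 - <<'E'
from h import *
for n in('side','top'):
    c=shot(n,n+'0'); print(c['eye'],c['rotation'],c['camera_matrix'])
print(bot.get_obs())
E
```

```text
[0.33029411 0.69649581 0.82513988] [-0.16003534  0.92483958 -0.34013498  0.05803991] [[474.46013288   0.         309.30482965]
 [  0.         474.46013288 242.42544834]
 [  0.           0.           1.        ]]
[0.44066379 0.06869862 1.18451339] [-0.70099471  0.71160216 -0.03030572  0.03619862] [[604.27032255   0.         326.70365299]
 [  0.         604.27032255 250.75338628]
 [  0.           0.           1.        ]]
{'clock': 0.1, 'joint_pos': array([-1.18704267e+00,  2.41334385e-01,  3.88585900e-03,  1.33521548e+00,
       -1.94270867e-05,  1.57077585e+00]), 'joint_vel': array([-0.00047537,  0.00033706,  0.00217576, -0.00156676,  0.00200991,
        0.00060134]), 'tau': array([ 1.49572192e-03, -3.73137259e+01,  2.53010094e+01,  1.08707426e-02,
        1.05464548e-05, -1.00248488e-05]), 'eef_pos': array([ 0.18697872, -0.46309659,  0.2187139 ]), 'tool_rot': array([ 8.28981768e-01, -5.59274849e-01, -7.79556547e-04, -5.14235632e-04]), 'ft_force': array([-0.33792499,  0.1783535 , -0.97997708]), 'ft_torque': array([-0.00285168, -0.04171804, -0.02168169]), 'grip_width': 0.08558501817686791}
```

```bash
sed -i "s/np.array(c\['rotation'\]).T/R.from_quat(c['rotation']).as_matrix().T/; 1a from scipy.spatial.transform import Rotation as R" h.py
python3 - <<'E'
from h import *
for t in('side0','top0'):
    w=world(load(t)); print(w[240,320],w[100,100],w[400,500])
E
```

```text
[0.54044783 0.03081468 0.01306721] [ 1.68923534 -0.60321881 -0.26406204] [0.12128801 0.26839585 0.00094446]
[0.57125645 0.09021917 0.02455976] [0.86537586 0.53134515 0.00165571] [ 0.25931614 -0.25127339 -0.00241403]
```

View pics/top0.png

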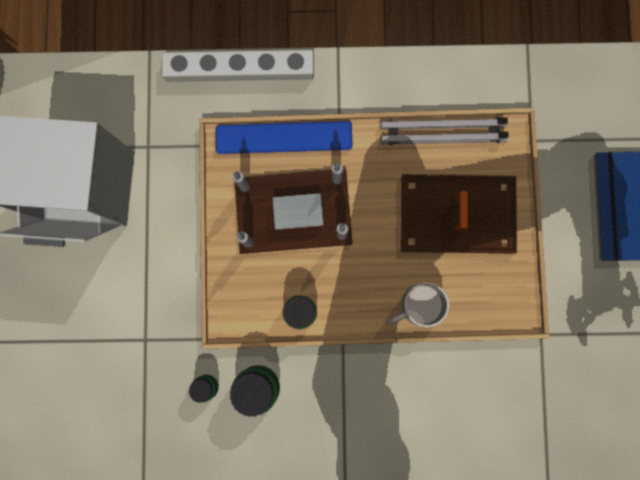

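View pics/side0.png

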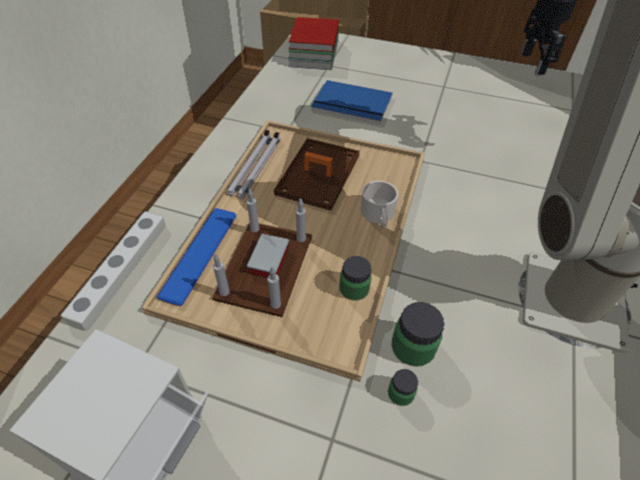

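Jar look-alikes in the top view are small at (202,389), large at (255,391) and middle-sized at (299,312). The one at (299,312) fits, since it is the middle size and stands on the tray in line with the cup. I'll confirm it in a crop and measure everything.

```bash
python3 - <<'E'
from h import *
c=load('top0'); w=world(c); np.set_printoptions(precision=4,suppress=True)
crop('top0',180,270,340,420,'jars',4)
crop('top0',390,165,530,265,'tier',5)
crop('top0',225,160,365,260,'stand',5)
def reg(x0,y0,x1,y1,zl,zh):
    s=w[y0:y1,x0:x1].reshape(-1,3); s=s[(s[:,2]>zl)&(s[:,2]<zh)]; return s
print('floor',np.median(w[262:280,230:270].reshape(-1,3),0), np.median(w[265:280,460:500].reshape(-1,3),0))
print('table',np.median(w[430:470,210:240].reshape(-1,3),0))
def rect(s,n):
    r=cv2.minAreaRect((s[:,:2]*1000).astype(np.float32)); print(n,len(s),r, np.median(s,0))
for a,n in(((395,170,525,260),'tier'),((230,165,360,260),'stand')):
    for zl,zh in((.02,.055),(.055,.1),(.1,.16)):
        s=reg(*a,zl,zh)
        if len(s)>5: rect(s,(n,zl))
for box,n in(((180,370,222,410),'small'),((225,360,285,420),'big'),((278,290,322,335),'mid'),((400,280,452,330),'cup')):
    s=reg(*box,.03,.3); zt=np.percentile(s[:,2],95); t=s[s[:,2]>zt-.006]; print(n,zt,cv2.minEnclosingCircle((t[:,:2]*1000).astype(np.float32)),t.mean(0))
E
```

```text
floor [nan nan nan] [nan nan nan]
table [nan nan nan]
('tier', 0.02) 7471 ((619.7260131835938, -178.18975830078125), (221.86766052246094, 151.1036376953125), 88.19908905029297) [ 0.6189 -0.1738  0.0233]
('tier', 0.055) 371 ((619.3538818359375, -177.8447265625), (15.61732006072998, 70.20027160644531), 87.576904296875) [ 0.618  -0.176   0.0716]
('stand', 0.02) 7305 ((621.8134765625, 142.50277709960938), (168.8211669921875, 219.9751434326172), 3.8984196186065674) [0.6281 0.1441 0.0251]
('stand', 0.055) 837 ((627.31103515625, 142.50228881835938), (123.17257690429688, 196.6547393798828), 3.859937906265259) [0.627  0.1306 0.0568]
('stand', 0.1) 430 ((630.431640625, 143.07537841796875), (130.05995178222656, 199.76576232910156), 3.737133502960205) [0.6306 0.2221 0.1134]
small 0.06018967648225328 ((293.6922302246094, 314.9021301269531), 21.933837890625) [0.2936 0.3144 0.0574]
big 0.10378321242286392 ((291.1419982910156, 215.2931365966797), 38.89668273925781) [0.2912 0.2146 0.1011]
mid 0.08993817585285942 ((434.7643127441406, 131.03114318847656), 28.38814926147461) [0.4348 0.1303 0.087 ]
cup 0.0749419489012568 ((441.5594482421875, -97.61672973632812), 47.445220947265625) [ 0.4446 -0.1028  0.0724]
```

View pics/jars.png

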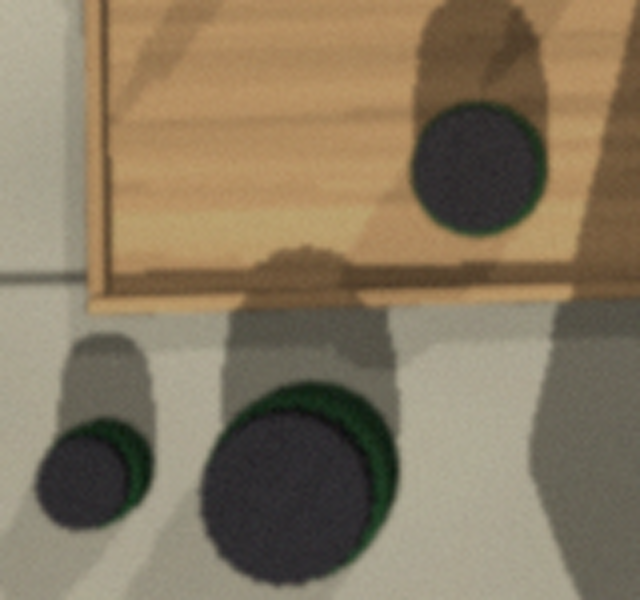

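View pics/tier.png

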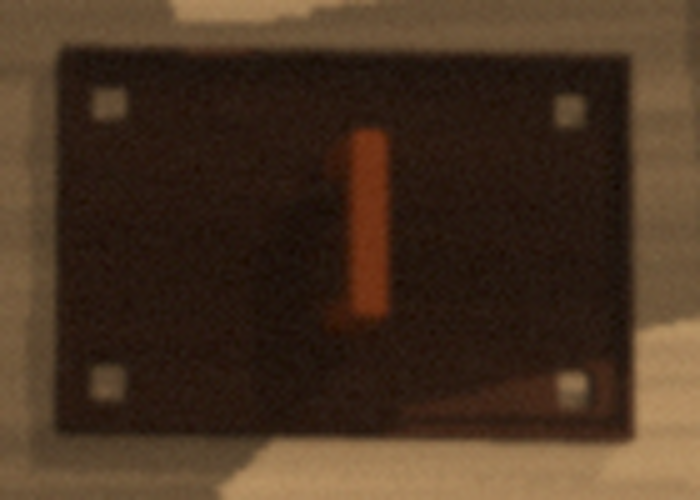

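View pics/stand.png

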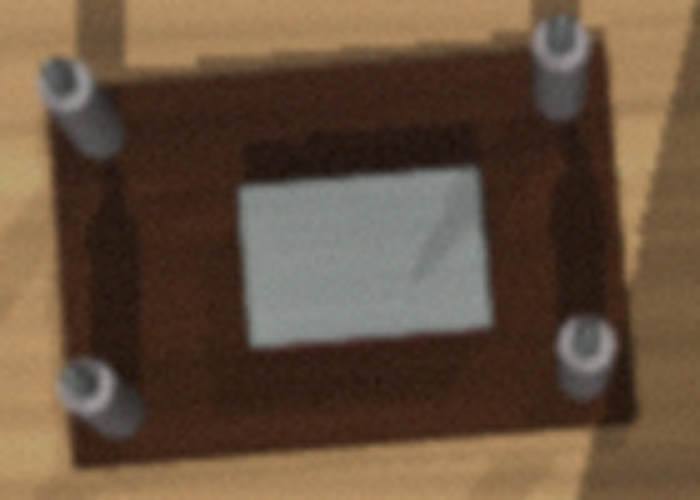

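```bash
cat >> h.py <<'E'
def ray(c,u,v,z):
    K=np.array(c['camera_matrix']); d=R.from_quat(c['rotation']).apply([(u-K[0,2])/K[0,0],(v-K[1,2])/K[1,1],1]); e=np.array(c['eye'])
    return (e+d*(z-e[2])/d[2])[:2]
def fit(model,obs):
    m=np.array(model,float);o=np.array(obs);mc=m.mean(0);oc=o.mean(0)
    H=(m-mc).T@(o-oc); a=np.arctan2(H[0,1]-H[1,0],H[0,0]+H[1,1]); Q=np.array([[np.cos(a),-np.sin(a)],[np.sin(a),np.cos(a)]])
    t=oc-Q@mc; return t,np.degrees(a),np.linalg.norm(o-(m@Q.T+t),axis=1)*1000
E
python3 - <<'E'
from h import *
np.set_printoptions(precision=4,suppress=True)
c=load('top0'); w=world(c)
for b in((230,262,275,285),(460,265,500,280),(210,430,240,470),(250,255,330,280)):
    print(np.nanmedian(w[b[1]:b[3],b[0]:b[2]].reshape(-1,3),0))
M=[[.055,.09],[.055,-.09],[-.055,-.09],[-.055,.09]]
P=[(390+x/5,165+y/5) for x,y in((110,104),(570,111),(572,389),(109,383))]
for z in(.018,.0225): print('tier',fit(M,[ray(c,*p,z) for p in P]))
P=[(225+x/5,160+y/5) for x,y in((66,85),(560,42),(586,346),(88,388))]
print('stand',fit(M,[ray(c,*p,.112) for p in P]))
P=[(225+x/5,160+y/5) for x,y in((61,76),(559,31),(586,331),(83,378))]
print('stand tips',fit(M,[ray(c,*p,.14) for p in P]))
crop('side0',205,185,325,315,'sstand',5)
crop('side0',265,130,365,215,'stier',6)
E
```

```text
[0.5101 0.2233 0.0126]
[ 0.5053 -0.2177  0.0128]
[0.1739 0.2785 0.001 ]
[0.5207 0.1504 0.0126]
tier (array([ 0.6183, -0.179 ]), np.float64(-1.7794079648518002), array([0.4145, 0.3449, 0.7359, 0.3503]))
tier (array([ 0.6176, -0.178 ]), np.float64(-1.7794079648518095), array([0.8174, 0.7206, 1.1383, 0.7327]))
stand (array([0.6293, 0.1416]), np.float64(4.0103735307879536), array([0.5585, 0.6772, 0.8175, 0.638 ]))
stand tips (array([0.6284, 0.1407]), np.float64(4.307256883962813), array([2.6433, 2.3365, 2.7528, 2.1236]))
```

View pics/sstand.png

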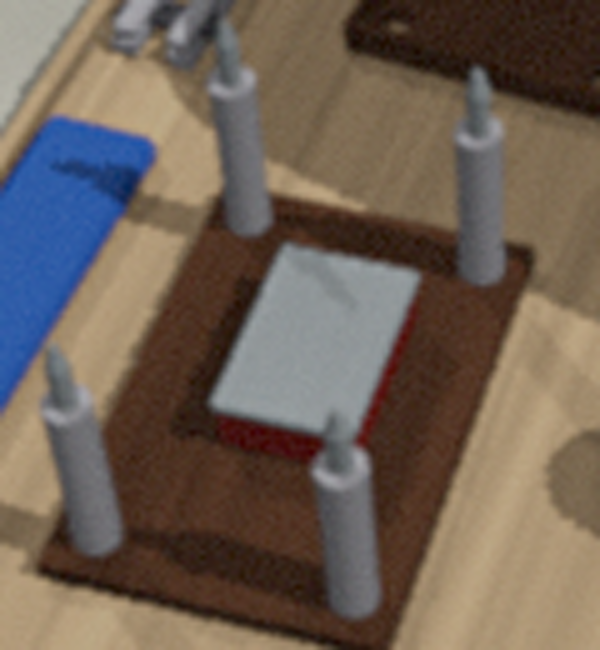

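Request:
send_rows(increments=[[[0,0,0,-8],[0,0,0,-8],[0,0,0,-8],[0,0,0,-8],[0,0,0,-8],[0,0,0,-8],[0,0,0,-8],[0,0,0,-8]]], hand=-1)

```text
clock: 0.9
eef_pos: [0.1857, -0.46, 0.2142]
tool_rot: [1.0, -0.012, -0.002, -0.006]
ft_force: [-0.1, -0.7, -0.8]
grip_width: 0.0854
```

```bash
cat > st.py <<'E'
from h import *
import sys
def st():
    np.set_printoptions(precision=4,suppress=True)
    o=bot.get_obs(); Q=R.from_quat(o['tool_rot']).as_matrix()
    print(o['clock'],'q',o['joint_pos'],'p',o['eef_pos'],'yaw x',np.degrees(np.arctan2(Q[1,0],Q[0,0])),'zax',Q[:,2],'F',o['ft_force'],'T',o['ft_torque'],'w',o['grip_width']); return o,Q
def go(x,y,z,yaw):
    o,Q=st(); d=Q.T@(np.array([x,y,z])-o['eef_pos']); yy=np.degrees(np.arctan2(Q[1,0],Q[0,0])); 
    t=-((yaw-yy+180)%360-180); print('tool delta mm',d*1000,'turn',t)
if __name__=='__main__':
    a=[float(x) for x in sys.argv[1:]]
    go(*a) if a else st()
E
python3 st.py
```

```text
0.9 q [-1.187   0.2455 -0.0026  1.3351  0.      0.4086] p [ 0.1857 -0.46    0.2142] yaw x -1.4180608972453614 zax [-0.0047  0.0116 -0.9999] F [-0.0515 -0.7001 -0.8421] T [-0.0156  0.0459  0.0076] w 0.08542693743837053
```

Request:
send_rows(increments=[[[0.04,-0.026,-0.001,0],[0.04,-0.026,-0.001,0],[0.04,-0.026,-0.001,0],[0.04,-0.026,-0.001,0],[0.04,-0.026,-0.001,0],[0.04,-0.026,-0.001,0],[0.04,-0.026,-0.001,0],[0.04,-0.026,-0.001,0]]])

```text
clock: 1.7
eef_pos: [0.5158, -0.2572, 0.2185]
tool_rot: [1.0, -0.019, -0.006, -0.007]
ft_force: [0.1, -0.7, 1.2]
grip_width: 0.0852
```

```bash
python3 st.py .618 -.178 .2 88.2
```

```text
1.7 q [-0.4669  0.4088  0.2392  1.4175  0.008   1.1414] p [ 0.5158 -0.2572  0.2185] yaw x -2.1485218200288676 zax [-0.011   0.0145 -0.9998] F [ 0.1349 -0.7148  1.1549] T [-0.1232 -0.0141 -0.0277] w 0.08523334917090804
tool delta mm [ 99.3213 -82.7166  18.5248] turn -90.34852182002885
```

```bash
python3 - <<'E'
from h import *
np.set_printoptions(precision=4,suppress=True)
c=load('side0')
M=[[.055,.09],[.055,-.09],[-.055,-.09],[-.055,.09]]
P=[(205+x/5,185+y/5) for x,y in((69,400),(234,84),(479,133),(342,464))]
print('stand side',fit(M,[ray(c,*p,.112) for p in P]))
w=world(c); m=w[140:215,265:365].reshape(-1,3)
s=m[(m[:,2]>.068)&(m[:,2]<.08)]; print('handle top', s.shape, cv2.minAreaRect((s[:,:2]*1000).astype(np.float32)), np.nanmedian(s,0))
s=m[(m[:,2]>.018)&(m[:,2]<.04)]; s=s[s[:,0]>.5]; print('tier', cv2.minAreaRect((s[:,:2]*1000).astype(np.float32)))
m=w[250:305,330:380].reshape(-1,3); s=m[m[:,2]>.082]; print('jar cap',cv2.minEnclosingCircle((s[:,:2]*1000).astype(np.float32)),np.nanmedian(s,0))
E
```

```text
stand side (array([0.6264, 0.1437]), np.float64(3.6476091797371657), array([1.3992, 2.199 , 1.1043, 1.6657]))
handle top (152, 3) ((553.5967407226562, -143.13314819335938), (41.43446350097656, 208.03866577148438), 61.46748733520508) [ 0.611  -0.1737  0.0717]
tier ((665.697998046875, -201.84548950195312), (273.16973876953125, 251.37059020996094), 88.49652862548828)
jar cap ((432.2957763671875, 131.68666076660156), 29.136672973632812) [0.4314 0.1335 0.0863]
```

View pics/stier.png

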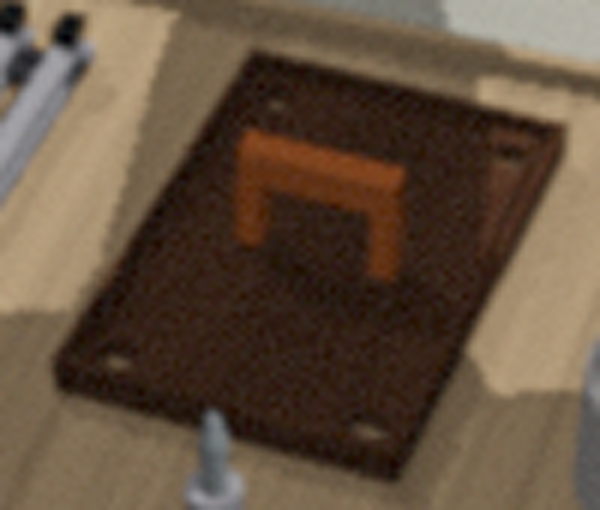

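Request:
send_rows(increments=[[[0.033,-0.027,0,0],[0.033,-0.027,0,0],[0.033,-0.027,0,0],[0,0,0,-8.2],[0,0,0,-8.2],[0,0,0,-8.2],[0,0,0,-8.2],[0,0,0,-8.2]]])

```text
clock: 2.5
eef_pos: [0.6257, -0.1674, 0.2087]
tool_rot: [0.937, 0.349, -0.007, -0.013]
ft_force: [0.5, 0.2, 1.0]
grip_width: 0.0853
```

Request:
send_rows(increments=[[[0,0,0,-8.2],[0,0,0,-8.2],[0,0,0,-8.2],[0,0,0,-8.2],[0,0,0,-8.2],[0,0,0,-6],[0,0,0,0],[0,0,0,0]]])

```text
clock: 3.3
eef_pos: [0.6229, -0.1662, 0.2018]
tool_rot: [0.708, 0.706, -0.005, -0.02]
ft_force: [-0.8, -0.7, -0.3]
grip_width: 0.0854
```

```bash
python3 st.py .618 -.178 .09 88.2
```

```text
3.3 q [-0.2667  0.5827  0.4741  1.5023  0.0121 -0.2639] p [ 0.6229 -0.1662  0.2018] yaw x 89.80381828977866 zax [-0.0355  0.0222 -0.9991] F [-0.7713 -0.6778 -0.2755] T [-0.0548 -0.0354 -0.0445] w 0.08542393827727916
tool delta mm [-14.2391  -0.9031 111.6093] turn 1.6038182897786442
```

```bash
python3 st.py .62 -.178 .060 88.2
```

```text
3.3 q [-0.2667  0.5827  0.4741  1.5023  0.0121 -0.2639] p [ 0.6229 -0.1662  0.2018] yaw x 89.80381828977866 zax [-0.0355  0.0222 -0.9991] F [-0.7713 -0.6778 -0.2755] T [-0.0548 -0.0354 -0.0445] w 0.08542393827727916
tool delta mm [-14.8961   2.1622 141.512 ] turn 1.6038182897786442
```

Request:
send_rows(increments=[[[-0.0145,0.002,0,1.6],[0,0,0.045,0],[0,0,0.045,0],[0,0,0.03,0],[0,0,0.012,0],[0,0,0.004,0],[0,0,0,0],[0,0,0,0]]])

```text
clock: 4.1
eef_pos: [0.6243, -0.1856, 0.0651]
tool_rot: [0.724, 0.689, -0.004, -0.015]
ft_force: [-0.7, -0.4, 0.3]
grip_width: 0.0853
```

```bash
python3 - <<'E'
from st import *
go(.62,-.178,.057,88.2); shot('top','top1'); shot('side','side1')
crop('side1',240,100,390,220,'s1',5)
E
```

```text
4.1 q [-0.2933  0.6589  0.2474  1.1896  0.0089 -0.2435] p [ 0.6243 -0.1856  0.0651] yaw x 87.12176452329504 zax [-0.0264  0.0173 -0.9995] F [-0.7458 -0.3606  0.34  ] T [-0.0027  0.0186 -0.0102] w 0.08527749025817086
tool delta mm [ 7.2806 -4.4576  8.2943] turn -1.078235476704947
```

View pics/s1.png

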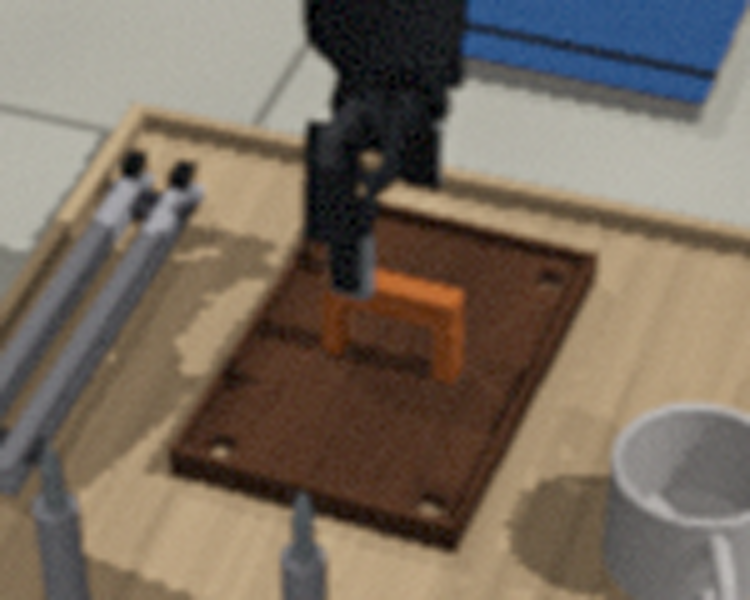

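Request:
send_rows(increments=[[[0.007,-0.004,0.004,-1.0],[0,0,0.002,0],[0,0,0,0],[0,0,0,0],[0,0,0,0],[0,0,-0.001,0],[0,0,-0.001,0],[0,0,-0.001,0]]], hand=1)

```text
clock: 5.0
eef_pos: [0.6228, -0.1777, 0.0663]
tool_rot: [0.718, 0.696, -0.002, -0.012]
ft_force: [-0.5, -0.1, -0.2]
grip_width: -0.0001
```

```bash
python3 - <<'E'
from st import *
go(.62,-.178,.057,88.2); shot('side','side2')
crop('side2',240,100,390,220,'s2',5)
E
```

```text
5.0 q [-0.2825  0.6447  0.2251  1.174   0.0093 -0.2527] p [ 0.6228 -0.1777  0.0663] yaw x 88.27682563713023 zax [-0.0193  0.0152 -0.9997] F [-0.4524 -0.1328 -0.244 ] T [-0.0245 -0.0171 -0.0061] w -0.00010247040319425222
tool delta mm [-0.4896 -2.6134  9.3236] turn 0.07682563713024138
```

View pics/s2.png

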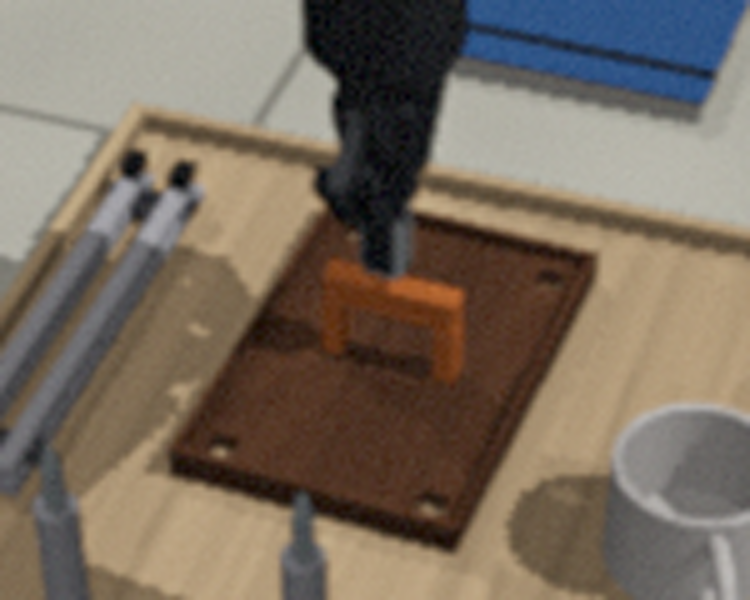

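```bash
python3 - <<'E'
from st import *
c=load('side2'); w=world(c)
# finger region: crop (360-410,210-290)/5 + (240,100)
for v in range(140,176,2):
    print(v,[ (round(float(w[v,u,0]),3),round(float(w[v,u,1]),3),round(float(w[v,u,2]),3)) for u in (314,317,320,323)])
E
python3 - <<'E'
import sys; sys.path.insert(0,'.')
from h import *
crop('side2',290,130,340,180,'s2b',12)
E
```

```text
140 [(0.612, -0.13, 0.157), (0.61, -0.146, 0.146), (0.611, -0.17, 0.128), (0.651, -0.319, 0.01)]
142 [(0.611, -0.128, 0.153), (0.611, -0.147, 0.139), (0.61, -0.169, 0.123), (0.639, -0.284, 0.032)]
144 [(0.615, -0.138, 0.138), (0.611, -0.148, 0.133), (0.611, -0.17, 0.116), (0.641, -0.29, 0.02)]
146 [(0.626, -0.17, 0.106), (0.611, -0.148, 0.126), (0.612, -0.174, 0.107), (0.637, -0.279, 0.023)]
148 [(0.623, -0.163, 0.106), (0.616, -0.165, 0.106), (0.611, -0.173, 0.102), (0.635, -0.272, 0.022)]
150 [(0.624, -0.165, 0.099), (0.617, -0.168, 0.098), (0.611, -0.172, 0.097), (0.634, -0.269, 0.017)]
152 [(0.625, -0.167, 0.091), (0.617, -0.167, 0.093), (0.611, -0.172, 0.091), (0.629, -0.253, 0.024)]
154 [(0.626, -0.172, 0.08), (0.617, -0.166, 0.087), (0.61, -0.171, 0.085), (0.626, -0.246, 0.023)]
156 [(0.627, -0.174, 0.072), (0.62, -0.178, 0.071), (0.613, -0.18, 0.072), (0.605, -0.18, 0.074)]
158 [(0.626, -0.17, 0.069), (0.618, -0.171, 0.071), (0.611, -0.173, 0.071), (0.604, -0.176, 0.071)]
160 [(0.625, -0.17, 0.063), (0.618, -0.17, 0.065), (0.61, -0.17, 0.067), (0.603, -0.172, 0.068)]
162 [(0.626, -0.172, 0.055), (0.617, -0.168, 0.06), (0.61, -0.17, 0.061), (0.602, -0.17, 0.064)]
164 [(0.636, -0.2, 0.023), (0.63, -0.208, 0.019), (0.622, -0.208, 0.022), (0.601, -0.169, 0.058)]
166 [(0.634, -0.196, 0.021), (0.625, -0.195, 0.024), (0.618, -0.198, 0.024), (0.611, -0.2, 0.024)]
168 [(0.63, -0.186, 0.023), (0.623, -0.189, 0.023), (0.617, -0.194, 0.021), (0.609, -0.195, 0.022)]
170 [(0.628, -0.179, 0.023), (0.622, -0.184, 0.021), (0.614, -0.185, 0.022), (0.607, -0.19, 0.02)]
172 [(0.627, -0.175, 0.02), (0.618, -0.174, 0.023), (0.612, -0.178, 0.022), (0.605, -0.182, 0.02)]
174 [(0.623, -0.166, 0.022), (0.616, -0.169, 0.021), (0.609, -0.171, 0.022), (0.601, -0.171, 0.024)]
```

View pics/s2b.png

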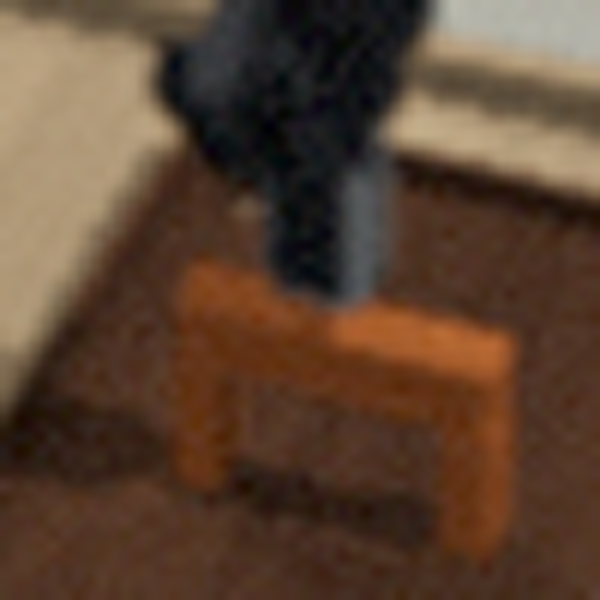

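```bash
python3 - <<'E'
from st import *
c=load('side1'); w=world(c)
for v in range(140,164,2):
    print(v,[ tuple(np.round(w[v,u],3)) for u in (307,310,313)])
c=load('top1');w=world(c)
crop('top1',400,120,540,260,'t1',4)
E
```

```text
140 [(np.float64(0.623), np.float64(-0.114), np.float64(0.165)), (np.float64(0.618), np.float64(-0.118), np.float64(0.164)), (np.float64(0.618), np.float64(-0.14), np.float64(0.148))]
142 [(np.float64(0.63), np.float64(-0.131), np.float64(0.146)), (np.float64(0.618), np.float64(-0.118), np.float64(0.158)), (np.float64(0.617), np.float64(-0.138), np.float64(0.144))]
144 [(np.float64(0.626), np.float64(-0.121), np.float64(0.148)), (np.float64(0.617), np.float64(-0.117), np.float64(0.153)), (np.float64(0.617), np.float64(-0.136), np.float64(0.14))]
146 [(np.float64(0.624), np.float64(-0.115), np.float64(0.147)), (np.float64(0.617), np.float64(-0.116), np.float64(0.149)), (np.float64(0.615), np.float64(-0.132), np.float64(0.137))]
148 [(np.float64(0.623), np.float64(-0.113), np.float64(0.143)), (np.float64(0.616), np.float64(-0.115), np.float64(0.144)), (np.float64(0.618), np.float64(-0.139), np.float64(0.125))]
150 [(np.float64(0.631), np.float64(-0.134), np.float64(0.12)), (np.float64(0.621), np.float64(-0.128), np.float64(0.127)), (np.float64(0.617), np.float64(-0.136), np.float64(0.1
[... 405 characters left out ...]
t64(-0.13), np.float64(0.106)), (np.float64(0.622), np.float64(-0.13), np.float64(0.107)), (np.float64(0.617), np.float64(-0.137), np.float64(0.104))]
158 [(np.float64(0.632), np.float64(-0.139), np.float64(0.092)), (np.float64(0.622), np.float64(-0.131), np.float64(0.1)), (np.float64(0.618), np.float64(-0.14), np.float64(0.095))]
160 [(np.float64(0.645), np.float64(-0.172), np.float64(0.056)), (np.float64(0.636), np.float64(-0.172), np.float64(0.059)), (np.float64(0.628), np.float64(-0.169), np.float64(0.063))]
162 [(np.float64(0.644), np.float64(-0.17), np.float64(0.052)), (np.float64(0.648), np.float64(-0.205), np.float64(0.023)), (np.float64(0.64), np.float64(-0.206), np.float64(0.024))]
```

View pics/t1.png

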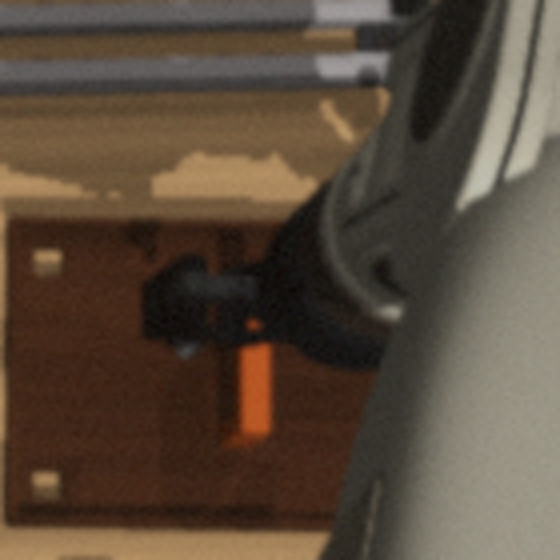

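Request:
send_rows(increments=[[[0.002,-0.002,0,0],[0,0,0,0],[0,0,0,0],[0,0,0,0],[0,0,0,0],[0,0,0.012,0],[0,0,0.012,0],[0,0,0,0]]], hand=-1)

```text
clock: 5.85
eef_pos: [0.6202, -0.1752, 0.0404]
tool_rot: [0.718, 0.696, -0.002, -0.012]
ft_force: [-0.2, 0.4, 0.2]
grip_width: 0.0854
```

```bash
python3 - <<'E'
from st import *
go(.62,-.177,.034,88.2); c=shot('side','side3')
crop('side3',240,100,390,220,'s3',5); w=world(c)
for v in range(144,172,2):
    print(v,[ tuple(float(x) for x in np.round(w[v,u],3)) for u in (304,307,310,313)])
E
```

```text
5.85 q [-0.2799  0.6608  0.182   1.1145  0.0093 -0.2499] p [ 0.6202 -0.1752  0.0404] yaw x 88.2700206331934 zax [-0.019   0.0151 -0.9997] F [-0.1976  0.4105  0.2383] T [ 0.0028 -0.0034  0.0165] w 0.08541747600391904
tool delta mm [-1.8919 -0.0184  6.3301] turn 0.07002063319339413
144 [(0.628, -0.108, 0.157), (0.622, -0.111, 0.157), (0.614, -0.109, 0.16), (0.61, -0.117, 0.155)]
146 [(0.628, -0.106, 0.153), (0.621, -0.106, 0.155), (0.614, -0.107, 0.156), (0.609, -0.115, 0.151)]
148 [(0.628, -0.107, 0.146), (0.621, -0.108, 0.148), (0.614, -0.109, 0.149), (0.611, -0.12, 0.141)]
150 [(0.628, -0.107, 0.141), (0.621, -0.107, 0.143), (0.614, -0.107, 0.145), (0.656, -0.252, 0.024)]
152 [(0.63, -0.111, 0.132), (0.62, -0.105, 0.139), (0.612, -0.102, 0.143), (0.614, -0.128, 0.123)]
154 [(0.628, -0.107, 0.129), (0.626, -0.121, 0.119), (0.613, -0.106, 0.134), (0.613, -0.125, 0.12)]
156 [(0.629, -0.109, 0.122), (0.622, -0.11, 0.123), (0.613, -0.105, 0.129), (0.612, -0.124, 0.115)]
158 [(0.627, -0.104, 0.121), (0.62, -0.105, 0.122), (0.611, -0.101, 0.127), (0.61, -0.118, 0.114)]
160 [(0.627, -0.103, 0.115), (0.62, -0.103, 0.117), (0.612, -0.103, 0.12), (0.613, -0.128, 0.1)]
162 [(0.664, -0.202, 0.021), (0.626, -0.122, 0.095), (0.619, -0.123, 0.096), (0.613, -0.128, 0.094)]
164 [(0.66, -0.193, 0.022), (0.626, -0.12, 0.09), (0.618, -0.121, 0.092), (0.613, -0.128, 0.088)]
166 [(0.657, -0.184, 0.024), (0.626, -0.12, 0.084), (0.619, -0.122, 0.085), (0.613, -0.127, 0.082)]
168 [(0.655, -0.179, 0.021), (0.626, -0.122, 0.076), (0.619, -0.122, 0.078), (0.613, -0.127, 0.076)]
170 [(0.652, -0.171, 0.022), (0.644, -0.172, 0.024), (0.62, -0.126, 0.068), (0.613, -0.128, 0.069)]
```

View pics/s3.png

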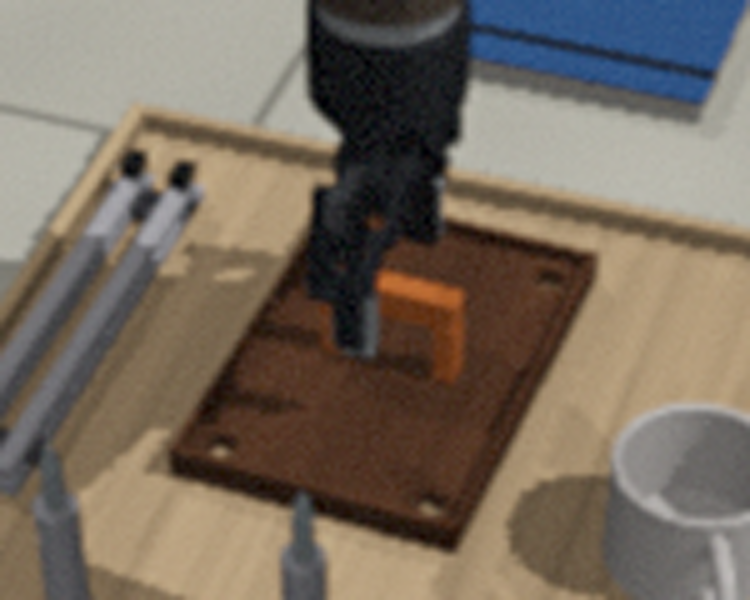

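Request:
send_rows(increments=[[[-0.002,0,0.007,0],[0,0,0,0],[0,0,0,0],[0,0,0,0],[0,0,0,0],[0,0,0,0],[0,0,0,0],[0,0,0,0]]], hand=1)

```text
clock: 6.7
eef_pos: [0.6206, -0.1776, 0.0338]
tool_rot: [0.718, 0.696, -0.001, -0.011]
ft_force: [-0.3, 0.1, -1.6]
grip_width: 0.0132
```

```bash
python3 - <<'E'
from st import *
go(.62,-.177,.032,88.2); c=shot('side','side4')
crop('side4',240,100,390,220,'s4',5); w=world(c)
E
```

```text
6.7 q [-0.283   0.6678  0.1765  1.1007  0.0088 -0.2528] p [ 0.6206 -0.1776  0.0338] yaw x 88.25724523037391 zax [-0.0179  0.0144 -0.9997] F [-0.317   0.0564 -1.5606] T [-0.1472 -0.0408 -0.0262] w 0.013227668495622286
tool delta mm [ 0.5464 -0.5979  1.8548] turn 0.057245230373894174
```

View pics/s4.png

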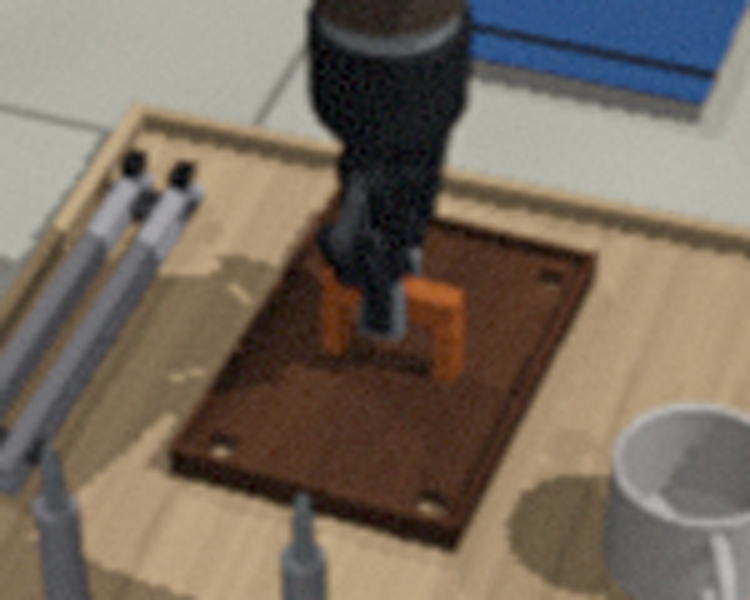

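Request:
send_rows(increments=[[[0,0,-0.01,0],[0,0,-0.03,0],[0,0,-0.045,0],[0,0,-0.045,0],[0,0,-0.03,0],[0,0,-0.005,0],[0,0,0,0],[0,0,0,0]]])

```text
clock: 7.55
eef_pos: [0.6204, -0.1788, 0.2012]
tool_rot: [0.717, 0.696, -0.004, -0.016]
ft_force: [-0.8, -0.6, -2.5]
grip_width: 0.0131
```

```bash
python3 - <<'E'
from st import *
go(.63,.142,.195,93.9); c=shot('side','side5')
E
```

```text
7.55 q [-0.2855  0.5774  0.464   1.4896  0.0099 -0.2558] p [ 0.6204 -0.1788  0.2012] yaw x 88.27505106103457 zax [-0.0281  0.0186 -0.9994] F [-0.8025 -0.5521 -2.5224] T [-0.041  -0.0637  0.0123] w 0.013087393522138157
tool delta mm [320.7939   0.2908  11.9271] turn -5.624948938965417
```

View pics/side5.png

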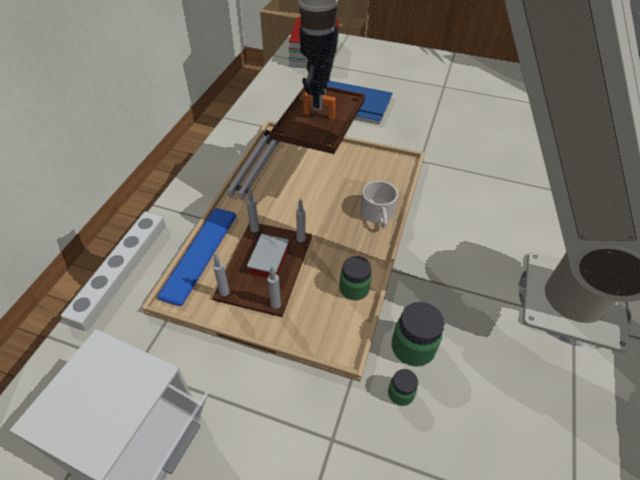

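Request:
send_rows(increments=[[[0.02,0.001,0,-0.7],[0.045,0.002,0,-0.7],[0.045,0.002,0,-0.7],[0.045,0.002,0,-0.7],[0.045,0.002,0,-0.7],[0.045,0.002,0,-0.7],[0.04,0.002,0,-0.7],[0.02,0.001,0,-0.7]]])

```text
clock: 8.4
eef_pos: [0.6215, 0.132, 0.1836]
tool_rot: [0.685, 0.728, -0.016, -0.03]
ft_force: [0.6, -0.1, -2.4]
grip_width: 0.013
```

```bash
python3 - <<'E'
from st import *
go(.63,.142,.195,93.9); c=shot('side','side6')
c=shot('top','top6')
E
```

```text
8.4 q [0.1939 0.5854 0.4303 1.4763 0.0309 0.1319] p [0.6215 0.132  0.1836] yaw x 93.45922147675225 zax [-0.0653  0.0186 -0.9977] F [ 0.5544 -0.0755 -2.4458] T [-0.0662 -0.0675  0.0148] w 0.012984196179651498
tool delta mm [  9.7354   8.3645 -11.7811] turn -0.4407785232477579
```

View pics/side6.png

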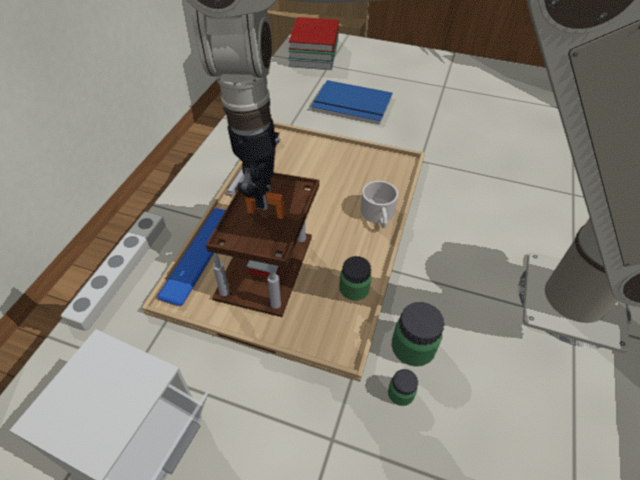

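View pics/top6.png

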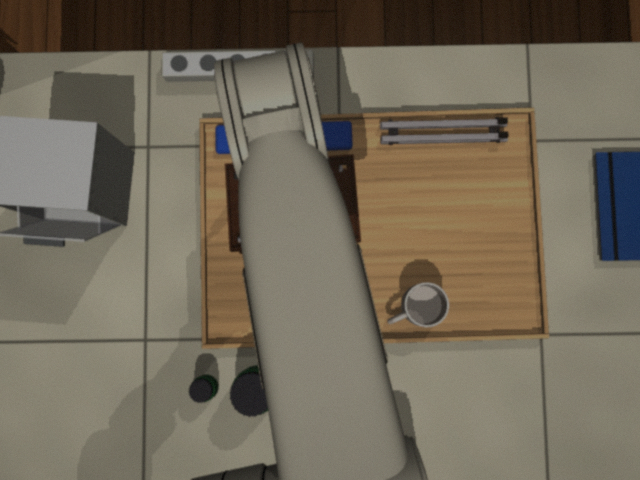

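```bash
python3 - <<'E'
from h import *
crop('side6',195,160,335,290,'s6',5)
crop('top6',215,140,375,260,'t6',5)
E
```

```text
(no output)
```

View pics/s6.png

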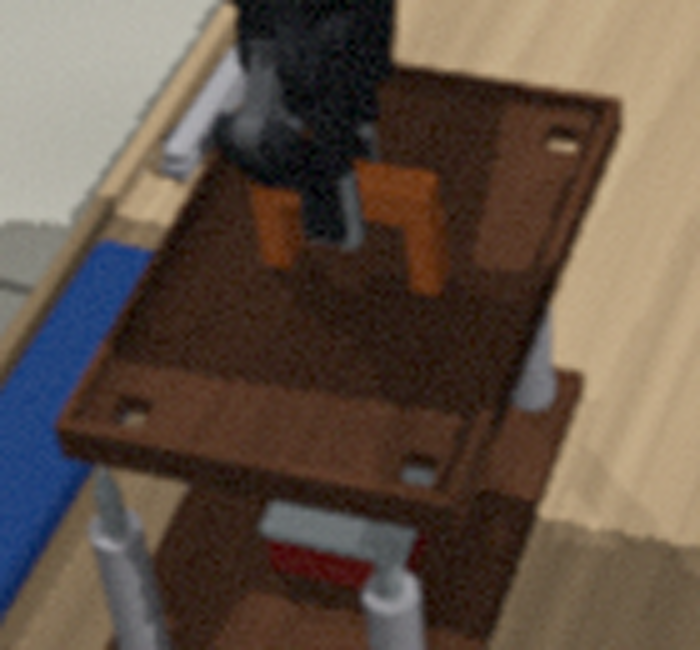

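View pics/t6.png

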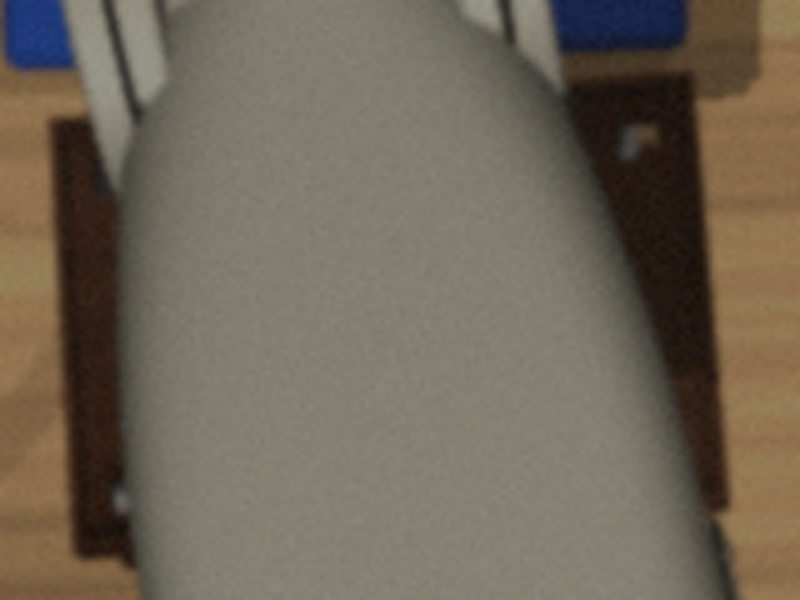

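```bash
cat >> h.py <<'E'
def plane(c,polys):
    w=world(c); m=np.zeros((480,640),np.uint8)
    for p in polys: cv2.fillPoly(m,[np.array(p,np.int32)],1)
    s=w[m>0]; s=s[~np.isnan(s[:,0])]
    for _ in range(4):
        A=np.c_[s[:,:2],np.ones(len(s))]; k=np.linalg.lstsq(A,s[:,2],rcond=None)[0]; r=s[:,2]-A@k; s=s[abs(r)<2.5*r.std()]
    return k,r.std(),len(s)
def rayplane(c,u,v,k,dz=0):
    K=np.array(c['camera_matrix']); d=R.from_quat(c['rotation']).apply([(u-K[0,2])/K[0,0],(v-K[1,2])/K[1,1],1]); e=np.array(c['eye'])
    t=(k[0]*e[0]+k[1]*e[1]+k[2]+dz-e[2])/(d[2]-k[0]*d[0]-k[1]*d[1]); return e+d*t
E
python3 - <<'E'
from h import *
np.set_printoptions(precision=4,suppress=True)
c=load('side6')
f=lambda L:[(195+x/5,160+y/5) for x,y in L]
k,s,n=plane(c,[f([(130,350),(220,240),(440,300),(480,270),(540,270),(480,390)]),f([(500,120),(540,120),(500,240)])])
print('slope deg x,y',np.degrees(np.arctan(k[:2])),s,n)
H=[rayplane(c,u,v,k,-.005) for u,v in f([(130,410),(418,468),(562,142)])]
print(np.array(H))
M=[[.055,.09],[-.055,.09],[-.055,-.09]]
print(fit(M,[h[:2] for h in H])); t=fit(M,[h[:2] for h in H])[0]; print('top z at c',k@[*t,1])
E
```

```text
slope deg x,y [-2.7596  0.7708] 0.0010586535754428267 1598
[[0.6694 0.2215 0.1659]
 [0.5584 0.2152 0.1712]
 [0.5682 0.037  0.1683]]
(array([0.6185, 0.1289]), np.float64(2.9088614197127236), array([0.5583, 0.9281, 0.807 ]))
top z at c 0.17211377858683924
```

```bash
python3 - <<'E'
from h import *
c=load('top6'); crop('top6',325,155,365,185,'t6b',16); crop('side6',205,235,295,300,'s6b',8)
h=ray(c,215+642/5,140+140/5,.163); print(h)
for ctr,yaw in(((.6185,.1289),2.9),((.617,.131),3.4)):
    a=np.radians(yaw); print(np.array(ctr)+np.array([[np.cos(a),-np.sin(a)],[np.sin(a),np.cos(a)]])@[.055,-.09])
a=np.radians(3.8)
for ctr in((.6293,.1416),(.6264,.1437)): print('post',np.array(ctr)+np.array([[np.cos(a),-np.sin(a)],[np.sin(a),np.cos(a)]])@[.055,-.09])
E
```

```text
[0.67961774 0.04571733]
[0.67798293 0.04179787]
[0.67724076 0.04442027]
post [0.69014373 0.05544293]
post [0.68724373 0.05754293]
```

View pics/t6b.png

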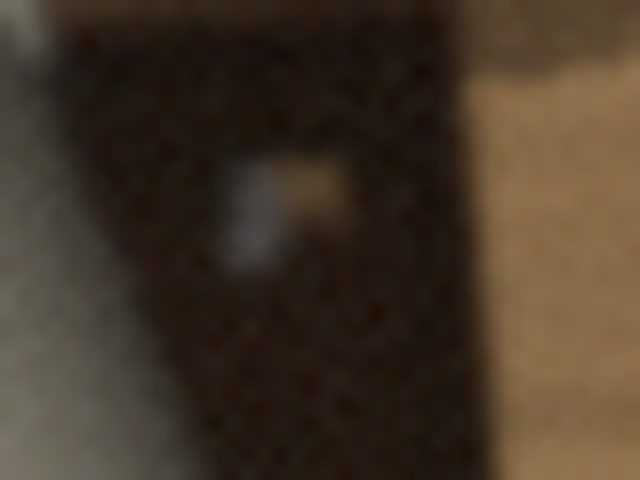

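View pics/s6b.png

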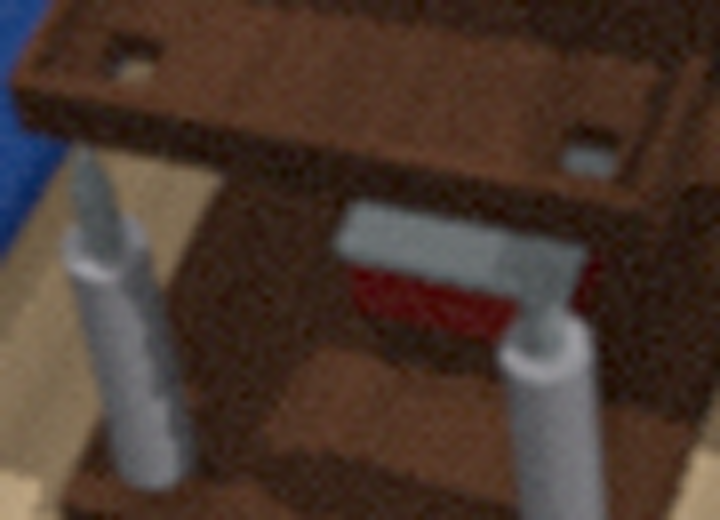

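Request:
send_rows(increments=[[[0.006,0.005,-0.002,-0.5],[0.006,0.005,-0.001,0],[0,0,-0.001,0],[0,0,-0.001,0],[0,0,-0.001,0],[0,0,-0.001,0],[0,0,-0.001,0],[0,0,-0.001,0]]])

```text
clock: 9.3
eef_pos: [0.6306, 0.1403, 0.1878]
tool_rot: [0.683, 0.729, -0.02, -0.032]
ft_force: [0.3, 0.3, -2.8]
grip_width: 0.013
```

```bash
python3 - <<'E'
from st import *
st(); c=shot('side','side7'); c=shot('top','top7')
crop('side7',195,160,335,290,'s7',5)
crop('top7',215,140,375,260,'t7',5)
E
```

```text
9.3 q [0.2042 0.6167 0.4944 1.5177 0.0302 0.1375] p [0.6306 0.1403 0.1878] yaw x 93.71781952532707 zax [-0.0737  0.0156 -0.9972] F [ 0.3309  0.2752 -2.7965] T [ 0.0203 -0.1826  0.0146] w 0.013011621974649503
```

View pics/s7.png

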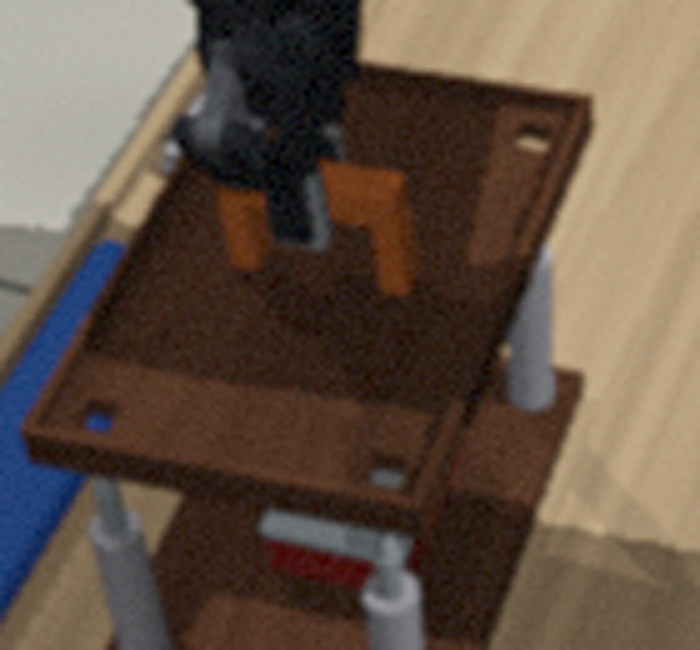

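View pics/t7.png

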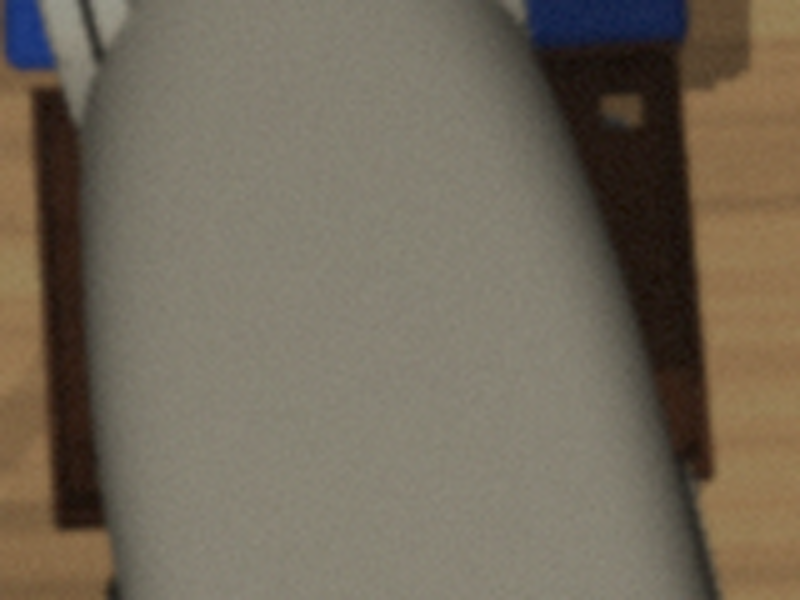

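```bash
python3 - <<'E'
from h import *
np.set_printoptions(precision=4,suppress=True)
crop('top0',325,155,350,185,'pp',20)
c=load('side7')
f=lambda L:[(195+x/5,160+y/5) for x,y in L]
k,s,n=plane(c,[f([(110,350),(190,240),(410,300),(450,270),(510,270),(450,390)]),f([(480,120),(510,120),(480,240)])])
print('slope deg x,y',np.degrees(np.arctan(k[:2])),s,n)
H=[rayplane(c,u,v,k,-.005) for u,v in f([(99,413),(389,472),(533,138)])]
M=[[.055,.09],[-.055,.09],[-.055,-.09]]
F=fit(M,[h[:2] for h in H]); t=F[0]; print(F,'top z at c',k@[*t,1])
h=np.array(H); hz=k@[.6870,.05,1]-.005
print('hole top view',ray(load('top7'),215+621/5,140+110/5,hz),hz)
a=np.radians(F[1]); print('hole side fit',t+np.array([[np.cos(a),-np.sin(a)],[np.sin(a),np.cos(a)]])@[.055,-.09])
E
```

```text
slope deg x,y [-3.3131  0.5773] 0.0009895734580943113 1522
(array([0.6272, 0.1366]), np.float64(3.393800956248482), array([1.0545, 1.3475, 0.4714])) top z at c 0.17631928099306832
hole top view [0.6893 0.0528] 0.16698654008236663
hole side fit [0.6875 0.05  ]
```

View pics/pp.png

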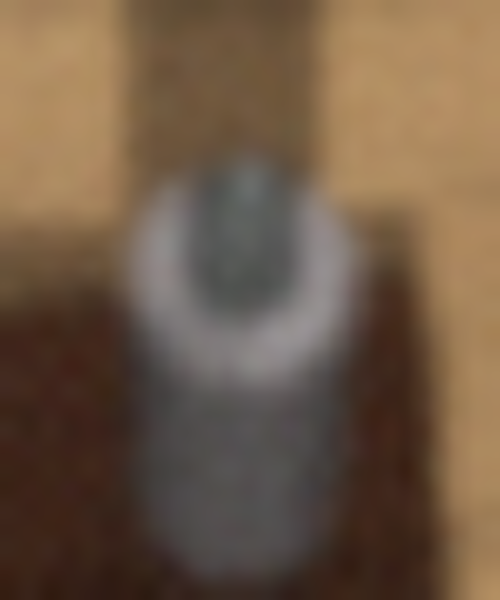

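Request:
send_rows(increments=[[[0.004,0.001,0,-0.4],[0,0,0.004,0],[0,0.001,0.007,0],[0,0,0.007,0],[0,0.001,0.006,0],[0,0,0.004,0],[0,0,0,0],[0,0,0,0]]])

```text
clock: 10.2
eef_pos: [0.6308, 0.1453, 0.1563]
tool_rot: [0.68, 0.732, -0.02, -0.032]
ft_force: [-0.2, 0.0, -1.7]
grip_width: 0.0132
```

```bash
python3 - <<'E'
from st import *
st(); c=shot('side','side8'); c=shot('top','top8')
crop('side8',195,160,335,290,'s8',5)
crop('top8',215,140,375,260,'t8',5)
E
```

```text
10.2 q [0.2118 0.6306 0.4374 1.4479 0.0298 0.1372] p [0.6308 0.1453 0.1563] yaw x 94.17458535505936 zax [-0.0749  0.0144 -0.9971] F [-0.2305  0.0193 -1.7317] T [-0.0267 -0.1241  0.0147] w 0.013236063459885499
```

View pics/s8.png

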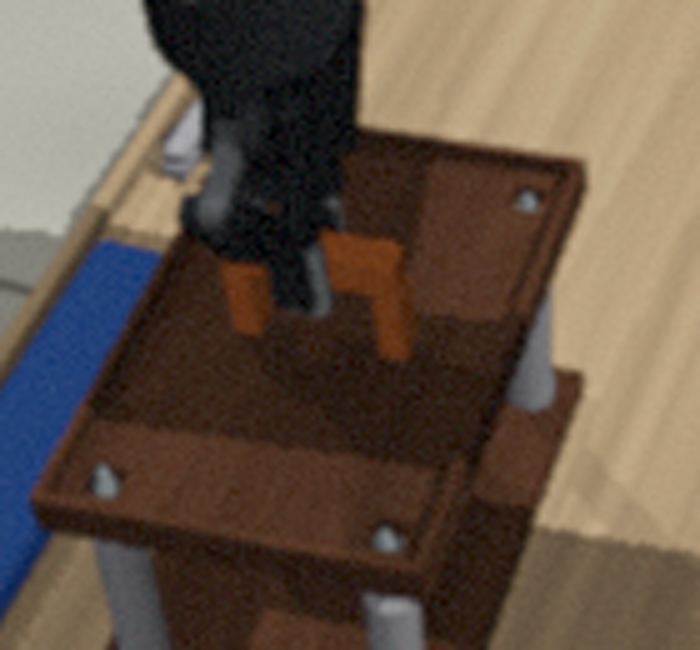

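View pics/t8.png

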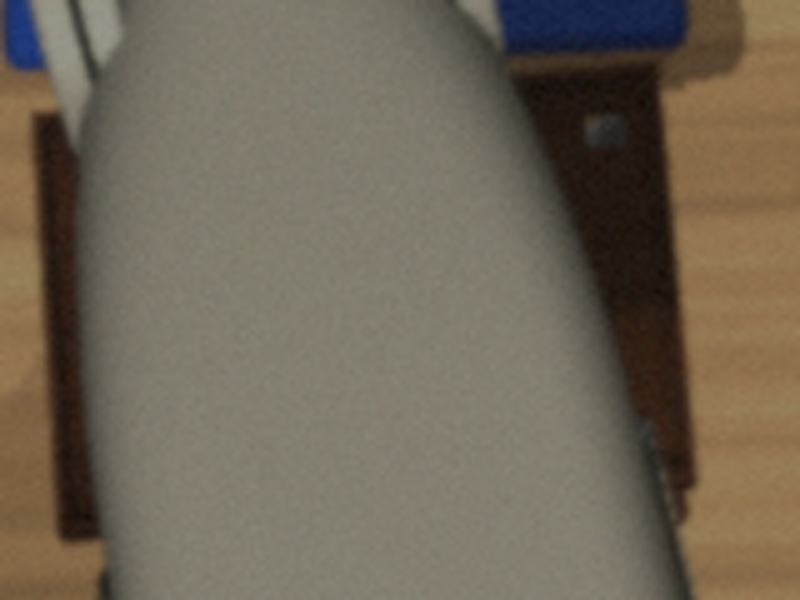

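Request:
send_rows(increments=[[[0,0.0005,0.004,0],[0,0,0.004,0],[0,0.0005,0.004,0],[0,0,0.003,0],[0,0.0005,0.002,0],[0,0,0.001,0],[0,0,0,0],[0,0,0,0]]])

```text
clock: 11.1
eef_pos: [0.6316, 0.1455, 0.1378]
tool_rot: [0.68, 0.732, -0.02, -0.032]
ft_force: [0.4, 0.1, -3.3]
grip_width: 0.0129
```

```bash
python3 - <<'E'
from st import *
st(); c=shot('side','side9')
crop('side9',195,160,335,290,'s9',5)
E
```

```text
11.1 q [0.2122 0.6386 0.4034 1.4039 0.0292 0.1378] p [0.6316 0.1455 0.1378] yaw x 94.16408371358598 zax [-0.0728  0.0142 -0.9972] F [ 0.4482  0.0567 -3.273 ] T [-0.1517 -0.1046 -0.0412] w 0.012868883971509244
```

View pics/s9.png

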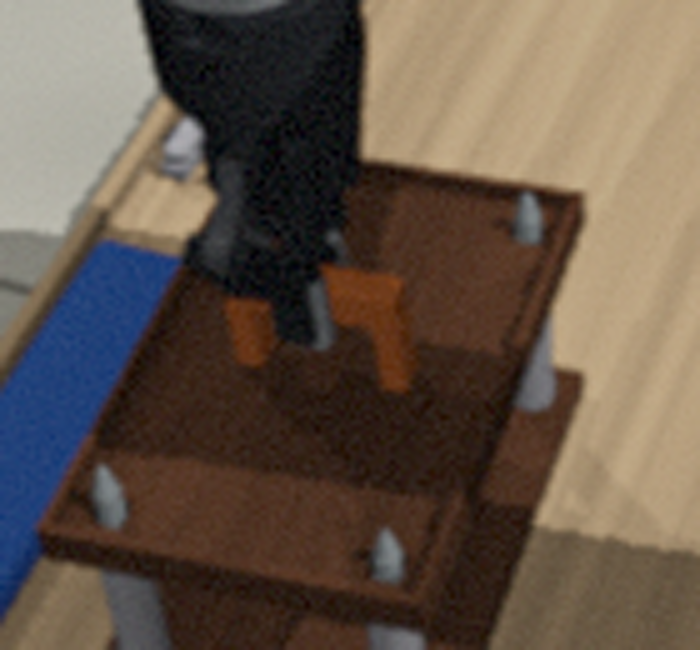

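Request:
send_rows(increments=[[[0,0,0.0015,0],[0,0,0.001,0],[0,0,0.001,0],[0,0,0.001,0],[0,0,0.001,0],[0,0,0,0],[0,0,0,0],[0,0,0,0]]])

```text
clock: 11.95
eef_pos: [0.6317, 0.1461, 0.1362]
tool_rot: [0.68, 0.732, -0.018, -0.03]
ft_force: [-2.1, 0.1, 2.9]
grip_width: 0.0129
```

```bash
python3 - <<'E'
from st import *
st(); c=shot('side','side10')
crop('side10',195,160,335,290,'s10',5)
E
```

```text
11.95 q [0.2132 0.6355 0.3943 1.3933 0.0289 0.1391] p [0.6317 0.1461 0.1362] yaw x 94.15508651193322 zax [-0.0683  0.0147 -0.9976] F [-2.1159  0.1082  2.8695] T [-0.3745  0.1269 -0.1252] w 0.012896091485179851
```

View pics/s10.png

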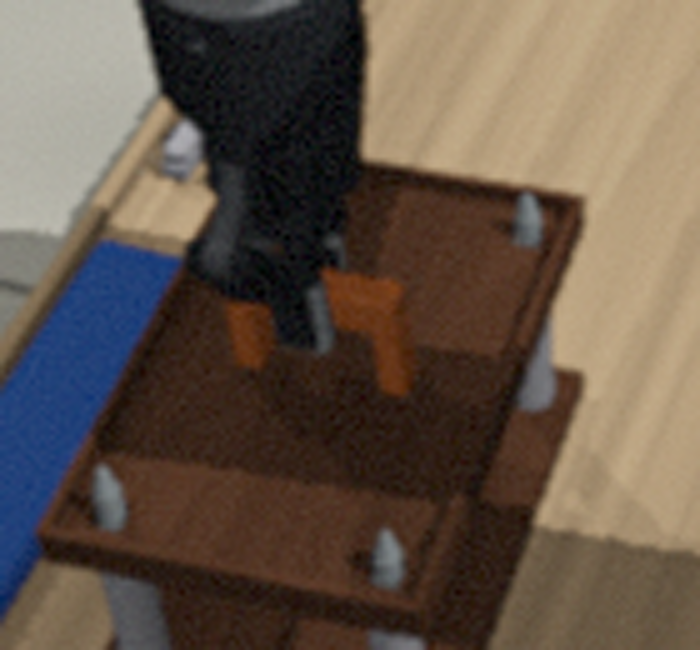

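Request:
send_rows(increments=[[[0,0,0.003,0],[0,0,0.003,0],[0,0,0.003,0],[0,0,0.003,0],[0,0,0.002,0],[0,0,0.002,0],[0,0,0.001,0],[0,0,0,0]]])

```text
clock: 12.8
eef_pos: [0.6307, 0.1461, 0.1345]
tool_rot: [0.68, 0.732, -0.013, -0.027]
ft_force: [-1.8, -0.8, 0.8]
grip_width: 0.0133
```

```bash
python3 st.py
```

```text
12.8 q [0.2137 0.6235 0.3694 1.3683 0.0287 0.1393] p [0.6307 0.1461 0.1345] yaw x 94.18422236546317 zax [-0.0564  0.0171 -0.9983] F [-1.7775 -0.818   0.7571] T [-0.4297  0.1152 -0.16  ] w 0.013309452925295668
```

Near enough to the shoulders; the force is small. Now I release the tier.

Request:
send_rows(increments=[[[0,0,0,0],[0,0,0,0],[0,0,0,0],[0,0,0,0],[0,0,0,0],[0,0,0,0],[0,0,-0.03,0],[0,0,-0.04,0]]], hand=-1)

```text
clock: 13.6
eef_pos: [0.631, 0.1446, 0.1953]
tool_rot: [0.68, 0.732, -0.019, -0.032]
ft_force: [1.2, 0.0, 0.5]
grip_width: 0.0853
```

```bash
python3 - <<'E'
from st import *
go(.433,.131,.2,94.2); c=shot('side','side11')
crop('side11',195,160,335,290,'s11',5)
E
```

```text
13.6 q [0.2104 0.6178 0.5157 1.5375 0.0305 0.1349] p [0.631  0.1446 0.1953] yaw x 94.22184554416901 zax [-0.0736  0.0155 -0.9972] F [1.2243 0.03   0.4704] T [ 0.0501 -0.1344 -0.0663] w 0.08528530606866652
tool delta mm [   1.1166 -198.2725    9.6528] turn 0.02184554416902529
```

View pics/s11.png

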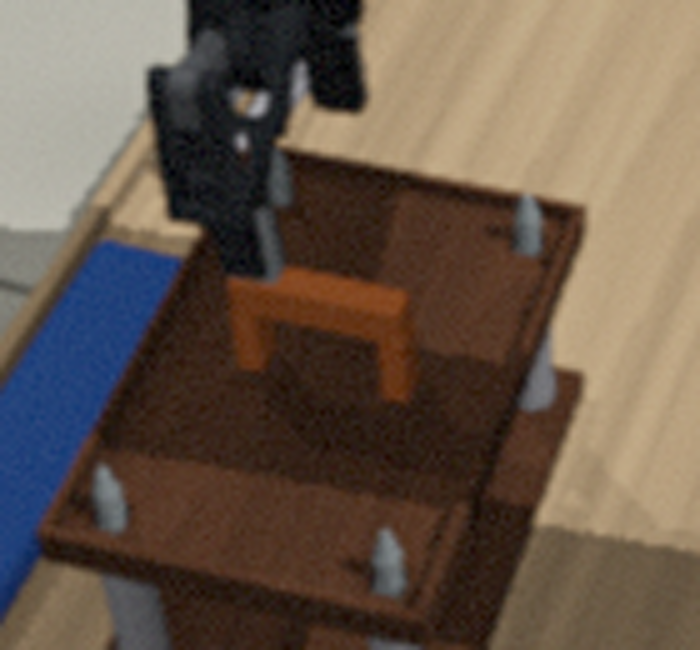

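Request:
send_rows(increments=[[[0,-0.03,0,0],[0,-0.045,0.002,0],[0,-0.045,0.002,0],[0,-0.045,0.002,0],[0,-0.03,0.002,0],[0,0,0,0],[0,0,0,0],[0,0,0,0]]])

```text
clock: 14.45
eef_pos: [0.4367, 0.1307, 0.2082]
tool_rot: [0.68, 0.733, -0.009, -0.025]
ft_force: [0.4, -0.6, 0.1]
grip_width: 0.0857
```

```bash
python3 - <<'E'
from st import *
go(.433,.131,.052,94.2); c=shot('side','side12');c=shot('top','top12')
E
```

```text
14.45 q [ 0.2674  0.1931 -0.0869  1.3323  0.0338  0.1925] p [0.4367 0.1307 0.2082] yaw x 94.2162944257778 zax [-0.049   0.0216 -0.9986] F [ 0.3926 -0.6301  0.0802] T [-0.0454 -0.1171 -0.048 ] w 0.08570832513866573
tool delta mm [ -3.3563   3.7084 156.1619] turn 0.016294425777800825
```

View pics/side12.png

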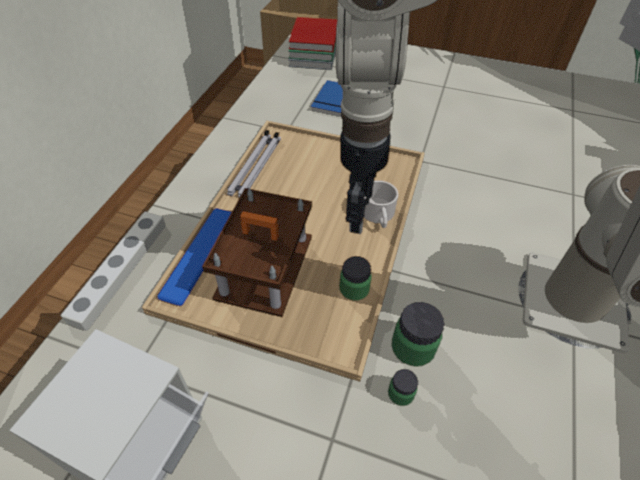

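View pics/top12.png

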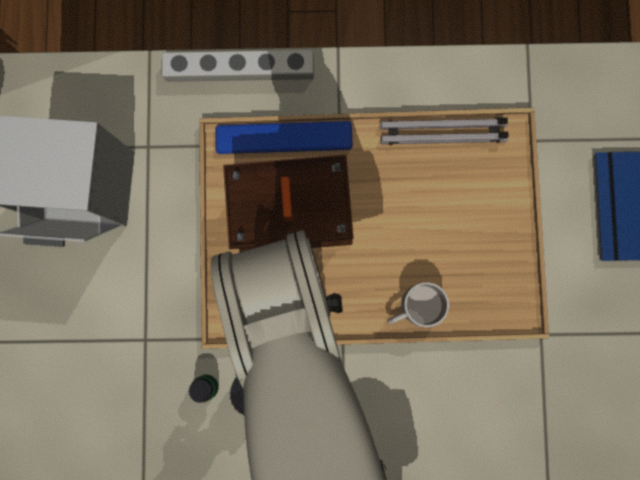

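Both views show the tier on all four posts, with the pins at (236,176), (336,168), (241,237) and (341,229) in the top view. I'll check its level and height from depth while planning the descent.

```bash
python3 - <<'E'
from h import *
np.set_printoptions(precision=4,suppress=True)
c=load('top12')
k,s,n=plane(c,[[(245,172),(275,170),(275,222),(245,228)],[(300,175),(328,172),(330,220),(300,225)]])
print('top',np.degrees(np.arctan(k[:2])),k@[.629,.142,1],s,n)
w=world(c); m=w[165:230,270:300].reshape(-1,3); s=m[(m[:,2]>.16)&(m[:,2]<.185)]; r=cv2.minAreaRect((s[:,:2]*1000).astype(np.float32)); print('handle',r,np.median(s,0))
m=w[150:255,215:360].reshape(-1,3); s=m[(m[:,2]>.112)&(m[:,2]<.138)&(m[:,0]>.52)]; print('tier',cv2.minAreaRect((s[:,:2]*1000).astype(np.float32)))
c=load('side12')
k,s,n=plane(c,[[(228,240),(245,210),(240,240),(262,248),(255,262),(226,255)],[(280,215),(295,215),(283,250),(270,245)]])
print('side',np.degrees(np.arctan(k[:2])),k@[.629,.142,1],s,n)
E
```

```text
top [-0.1424 -0.0623] 0.12256398963609286 0.001818294368781688 3131
handle ((630.7702026367188, 144.9901123046875), (70.97164154052734, 14.09782600402832), 3.741258382797241) [0.6289 0.1443 0.1721]
tier ((630.6766967773438, 145.27210998535156), (151.2772979736328, 220.4059600830078), 3.8461875915527344)
side [-0.2472  0.0254] 0.12198394178793168 0.001211050936349658 1196
```

Request:
send_rows(increments=[[[-0.003,0.003,0.02,0],[0,0,0.04,0],[0,0,0.04,0],[0,0,0.025,0],[0,0,0.008,0],[0,0,0,0],[0,0,0,0],[0,0,0,0]]])

```text
clock: 15.35
eef_pos: [0.445, 0.1325, 0.0723]
tool_rot: [0.681, 0.732, -0.005, -0.023]
ft_force: [0.7, 0.0, -0.2]
grip_width: 0.0854
```

```bash
python3 - <<'E'
from st import *
go(.4335,.131,.052,94.2); c=shot('side','side13');c=shot('top','top13')
crop('side13',300,190,420,310,'s13',5)
E
```

```text
15.35 q [ 0.2665  0.318  -0.3012  0.9839  0.0336  0.1943] p [0.445  0.1325 0.0723] yaw x 94.07766510459427 zax [-0.04    0.024  -0.9989] F [ 0.7278  0.0086 -0.1523] T [-0.0033  0.0117  0.0421] w 0.08540491679926354
tool delta mm [ -1.2188 -10.7808  20.719 ] turn -0.12233489540574283
```

View pics/s13.png

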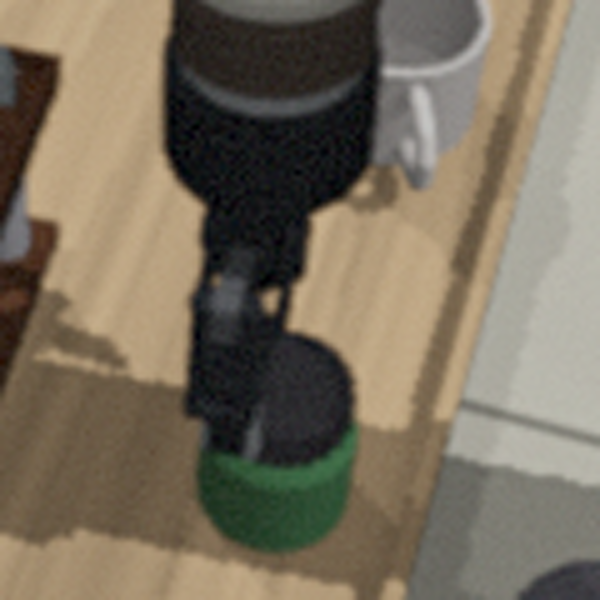

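Request:
send_rows(increments=[[[-0.001,-0.011,0,0],[0,0,0,0],[0,0,0.009,0],[0,0,0.008,0],[0,0,0.003,0],[0,0,0,0],[0,0,0,0],[0,0,0,0]]])

```text
clock: 16.25
eef_pos: [0.4334, 0.1315, 0.0531]
tool_rot: [0.681, 0.732, -0.003, -0.022]
ft_force: [-0.4, 0.2, -0.6]
grip_width: 0.0854
```

```bash
python3 - <<'E'
from st import *
go(.4335,.131,.051,94.2); c=shot('side','side14')
crop('side14',300,190,420,310,'s14',5)
w=world(c)
for v in range(262,286,2): print(v,[tuple(float(x) for x in np.round(w[v,u],3)) for u in (340,344,348)])
E
```

```text
16.25 q [ 0.271   0.319  -0.3603  0.919   0.0338  0.1986] p [0.4334 0.1315 0.0531] yaw x 94.09862442523522 zax [-0.0356  0.0252 -0.999 ] F [-0.4455  0.161  -0.5985] T [-0.0055 -0.0379  0.0069] w 0.08538435740497063
tool delta mm [-0.5517  0.1497  2.0327] turn -0.10137557476480197
262 [(0.479, 0.076, 0.014), (0.443, 0.199, 0.177), (0.437, 0.194, 0.174)]
264 [(0.478, 0.079, 0.011), (0.442, 0.198, 0.171), (0.435, 0.199, 0.174)]
266 [(0.476, 0.086, 0.012), (0.442, 0.2, 0.168), (0.435, 0.198, 0.168)]
268 [(0.475, 0.091, 0.012), (0.441, 0.2, 0.162), (0.435, 0.197, 0.161)]
270 [(0.473, 0.096, 0.013), (0.441, 0.201, 0.158), (0.434, 0.2, 0.16)]
272 [(0.471, 0.101, 0.012), (0.44, 0.202, 0.153), (0.434, 0.2, 0.153)]
274 [(0.462, 0.141, 0.061), (0.44, 0.201, 0.147), (0.435, 0.191, 0.135)]
276 [(0.46, 0.145, 0.06), (0.44, 0.202, 0.142), (0.434, 0.196, 0.137)]
278 [(0.46, 0.146, 0.053), (0.439, 0.204, 0.139), (0.432, 0.2, 0.136)]
280 [(0.459, 0.147, 0.049), (0.439, 0.203, 0.132), (0.431, 0.203, 0.135)]
282 [(0.459, 0.148, 0.043), (0.449, 0.155, 0.057), (0.435, 0.186, 0.104)]
284 [(0.458, 0.148, 0.036), (0.448, 0.157, 0.054), (0.434, 0.186, 0.098)]
```

View pics/s14.png

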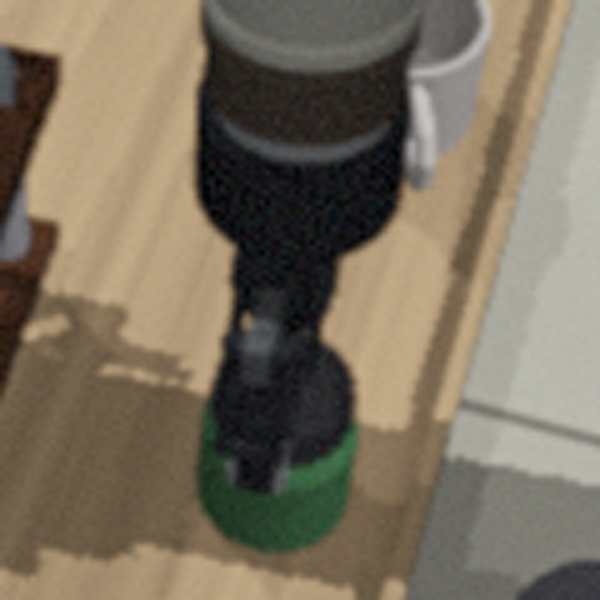

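Request:
send_rows(increments=[[[-0.0005,0,0.002,0],[0,0,0,0],[0,0,0,0],[0,0,0,0],[0,0,0,0],[0,0,0,0],[0,0,0,0],[0,0,0,0]]], hand=1)

```text
clock: 17.1
eef_pos: [0.434, 0.1311, 0.0519]
tool_rot: [0.681, 0.732, -0.002, -0.021]
ft_force: [-0.2, 0.3, 0.0]
grip_width: 0.0543
```

```bash
python3 - <<'E'
from st import *
st(); c=shot('side','side15')
crop('side15',300,190,420,310,'s15',5)
E
```

```text
17.1 q [ 0.27    0.3203 -0.362   0.9145  0.0337  0.1978] p [0.434  0.1311 0.0519] yaw x 94.09079662247284 zax [-0.0341  0.0255 -0.9991] F [-0.2303  0.3244  0.011 ] T [-0.0438  0.0457  0.005 ] w 0.05428855630495811
```

View pics/s15.png

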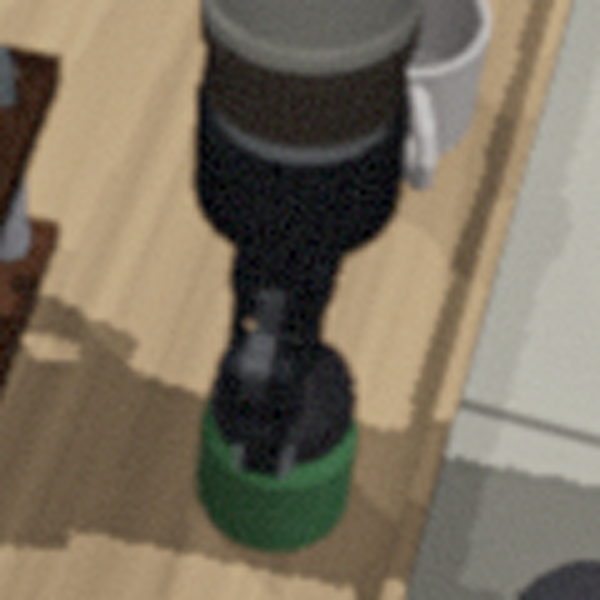

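Request:
send_rows(increments=[[[0,0,-0.01,0],[0,0,-0.03,0],[0,0,-0.045,0],[0,0,-0.045,0],[0,0,-0.025,0],[0,0,-0.003,0],[0,0,0,0],[0,0,0,0]]])

```text
clock: 17.95
eef_pos: [0.4358, 0.1257, 0.2135]
tool_rot: [0.681, 0.732, -0.007, -0.024]
ft_force: [0.3, -0.1, -3.0]
grip_width: 0.0541
```

```bash
python3 - <<'E'
from st import *
go(.635,.082,.205,94.0); c=shot('side','side16')
crop('side16',290,130,440,300,'s16',3.5)
E
```

```text
17.95 q [ 0.2579  0.1817 -0.0868  1.3389  0.0329  0.1857] p [0.4358 0.1257 0.2135] yaw x 94.07385321708374 zax [-0.0437  0.0225 -0.9988] F [ 0.2566 -0.0792 -2.973 ] T [-0.0201 -0.0714  0.0128] w 0.054134515237945435
tool delta mm [-57.9187 195.7572  -1.1592] turn 0.07385321708375159
```

View pics/s16.png

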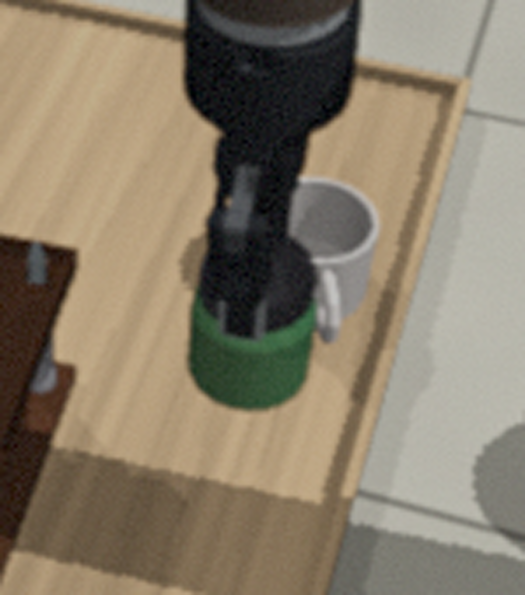

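Request:
send_rows(increments=[[[-0.02,0.015,-0.001,0],[-0.02,0.03,-0.001,0],[-0.015,0.04,-0.001,0],[0,0.04,-0.001,0],[0,0.04,-0.001,0],[0,0.02,-0.001,0],[0,0.005,-0.001,0],[0,0,-0.001,0]]])

```text
clock: 18.8
eef_pos: [0.6253, 0.0817, 0.1895]
tool_rot: [0.68, 0.732, -0.02, -0.035]
ft_force: [-0.1, -0.2, -3.7]
grip_width: 0.0538
```

```bash
python3 - <<'E'
from st import *
go(.635,.082,.2,94.0); c=shot('side','side17');c=shot('top','top17')
crop('side17',195,130,335,290,'s17',4)
E
```

```text
18.8 q [0.1164 0.5878 0.4487 1.508  0.0272 0.0425] p [0.6253 0.0817 0.1895] yaw x 94.11912730513042 zax [-0.0788  0.0181 -0.9967] F [-0.1116 -0.2277 -3.6789] T [-0.0082 -0.0639 -0.0129] w 0.053845580783931805
tool delta mm [ -0.1793   8.8764 -11.2018] turn 0.11912730513040515
```

View pics/s17.png

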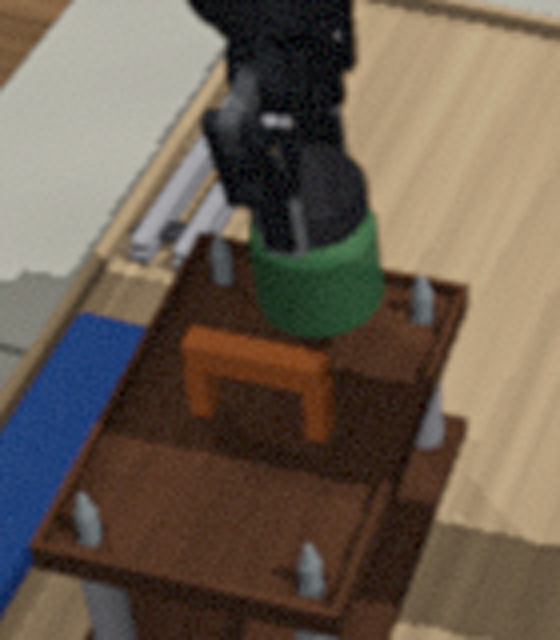

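View pics/top17.png

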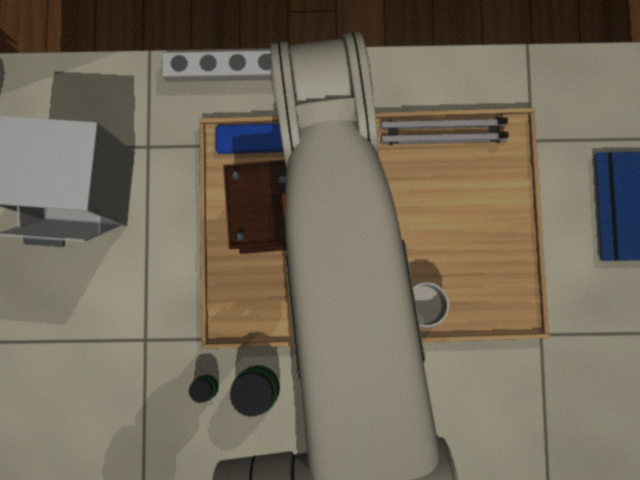

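Request:
send_rows(increments=[[[0,0.01,-0.001,0],[0,0.001,0.004,0],[0,0,0.005,0],[0,0.001,0.005,0],[0,0,0.003,0],[0,0,0.001,0],[0,0,0,0],[0,0,0,0]]])

```text
clock: 19.7
eef_pos: [0.6292, 0.0833, 0.1731]
tool_rot: [0.68, 0.732, -0.021, -0.036]
ft_force: [0.7, -1.1, -2.5]
grip_width: 0.0541
```

```bash
python3 - <<'E'
from st import *
go(.635,.082,.162,94.0); c=shot('side','side18')
crop('side18',195,130,335,290,'s18',4)
E
```

```text
19.7 q [0.118  0.6043 0.4345 1.4798 0.0273 0.0426] p [0.6292 0.0833 0.1731] yaw x 94.20377612383201 zax [-0.0813  0.0178 -0.9965] F [ 0.6727 -1.1061 -2.4968] T [-0.0682 -0.1245 -0.0304] w 0.054147430626633866
tool delta mm [-1.9711  6.5447 10.5832] turn 0.2037761238320286
```

View pics/s18.png

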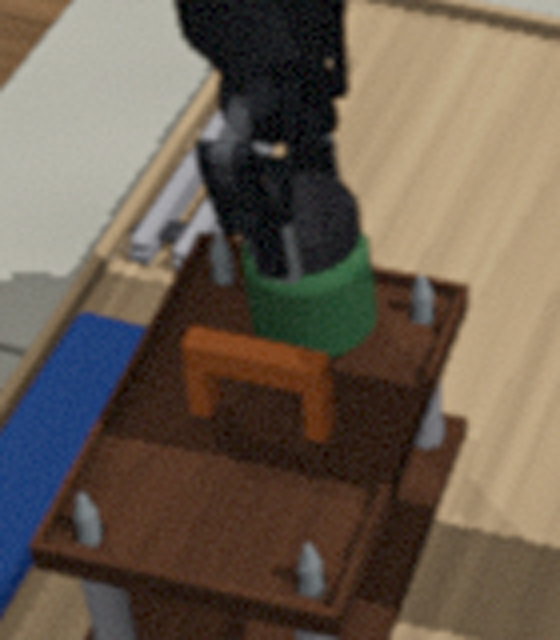

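Request:
send_rows(increments=[[[-0.001,0.003,0.002,0],[0,0.001,0.002,0],[0,0,0.002,0],[0,0,0.001,0],[0,0,0.001,0],[0,0,0.0005,0],[0,0,0,0],[0,0,0,0]]])

```text
clock: 20.55
eef_pos: [0.6333, 0.0827, 0.1636]
tool_rot: [0.68, 0.732, -0.021, -0.036]
ft_force: [0.2, -0.2, -3.6]
grip_width: 0.0538
```

```bash
python3 - <<'E'
from st import *
go(.635,.082,.162,94.0); c=shot('side','side19')
crop('side19',195,130,335,290,'s19',4)
E
```

```text
20.55 q [0.1163 0.6161 0.4304 1.4633 0.0272 0.0411] p [0.6333 0.0827 0.1636] yaw x 94.19767399464895 zax [-0.0807  0.018  -0.9966] F [ 0.2218 -0.2404 -3.6182] T [-0.0027 -0.0906  0.0653] w 0.05382572422372588
tool delta mm [-0.8192  1.7371  1.4587] turn 0.19767399464893742
```

View pics/s19.png

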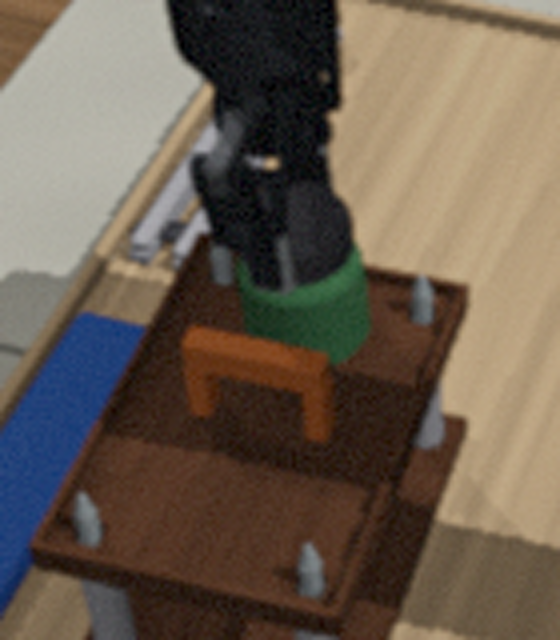

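Request:
send_rows(increments=[[[0,0,0.001,0],[0,0,0.001,0],[0,0,0.0005,0],[0,0,0.0005,0],[0,0,0.0005,0],[0,0,0.0005,0],[0,0,0,0],[0,0,0,0]]])

```text
clock: 21.4
eef_pos: [0.6333, 0.0827, 0.1629]
tool_rot: [0.68, 0.732, -0.02, -0.034]
ft_force: [-2.6, 0.3, 0.7]
grip_width: 0.0544
```

```bash
python3 st.py .635 .082 .162 94
```

```text
21.4 q [0.1165 0.6128 0.4231 1.4557 0.0271 0.0413] p [0.6333 0.0827 0.1629] yaw x 94.19620574582284 zax [-0.0771  0.0182 -0.9969] F [-2.5505  0.2787  0.7027] T [-0.0952  0.2157 -0.021 ] w 0.05441241274416854
tool delta mm [-0.8145  1.7382  0.7259] turn 0.19620574582285144
```

Request:
send_rows(increments=[[[0,0,0.002,0],[0,0,0.002,0],[0,0,0.002,0],[0,0,0.002,0],[0,0,0.002,0],[0,0,0.002,0],[0,0,0.001,0],[0,0,0.001,0]]])

```text
clock: 22.2
eef_pos: [0.6328, 0.0826, 0.1625]
tool_rot: [0.68, 0.732, -0.015, -0.03]
ft_force: [-2.9, -1.7, 6.1]
grip_width: 0.0544
```

```bash
python3 st.py .635 .082 .162 94
```

```text
22.2 q [0.1167 0.6006 0.4019 1.4344 0.0266 0.0422] p [0.6328 0.0826 0.1625] yaw x 94.1801167584264 zax [-0.065   0.0192 -0.9977] F [-2.9137 -1.7418  6.1014] T [-0.114   0.6026  0.0136] w 0.05437311455648498
tool delta mm [-0.8187  2.2119  0.3212] turn 0.18011675842637942
```

Request:
send_rows(increments=[[[0,0,0.002,0],[0,0,0.002,0],[0,0,0.002,0],[0,0,0.002,0],[0,0,0.002,0],[0,0,0.002,0],[0,0,0.002,0],[0,0,0.001,0]]])

```text
clock: 23.0
eef_pos: [0.6323, 0.0826, 0.1622]
tool_rot: [0.68, 0.732, -0.01, -0.026]
ft_force: [-2.7, -0.8, 3.0]
grip_width: 0.0539
```

```bash
python3 - <<'E'
from st import *
go(.635,.082,.162,94.0); c=shot('side','side20')
crop('side20',195,130,335,290,'s20',4)
E
```

```text
23.0 q [0.1171 0.5879 0.3801 1.4124 0.026  0.043 ] p [0.6323 0.0826 0.1622] yaw x 94.17737076668814 zax [-0.0521  0.02   -0.9984] F [-2.7066 -0.8182  3.0191] T [-0.1121  0.3928 -0.0069] w 0.053941801047948566
tool delta mm [-0.8421  2.6511  0.0396] turn 0.1773707666881421
```

View pics/s20.png

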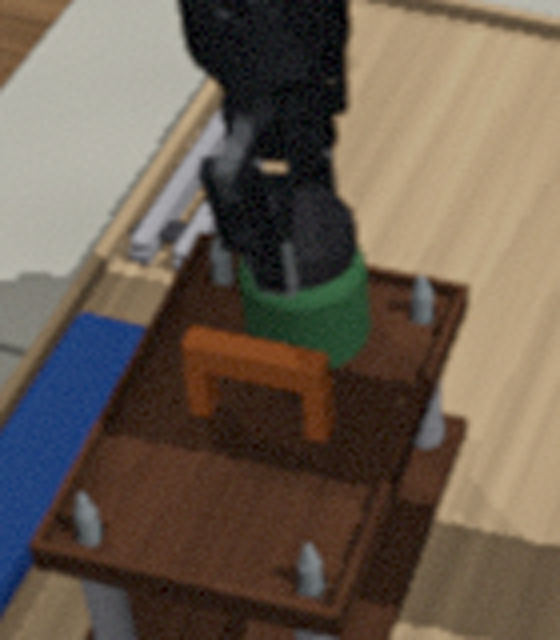

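Request:
send_rows(increments=[[[0,0,0,0],[0,0,0,0],[0,0,0,0],[0,0,0,0],[0,0,0,0],[0,0,0,0],[0,0,0,0],[0,0,0,0]]], hand=-0.6)

```text
clock: 23.85
eef_pos: [0.6331, 0.083, 0.159]
tool_rot: [0.68, 0.732, -0.011, -0.026]
ft_force: [-0.1, -0.2, 0.1]
grip_width: 0.0684
```

```bash
python3 - <<'E'
from st import *
st(); c=shot('side','side21')
crop('side21',195,130,335,290,'s21',4)
E
```

```text
23.85 q [0.1173 0.5922 0.379  1.4083 0.0264 0.0429] p [0.6331 0.083  0.159 ] yaw x 94.1878843184034 zax [-0.0533  0.0203 -0.9984] F [-0.0702 -0.1953  0.0757] T [-0.0448  0.0201  0.0563] w 0.06840117726694322
```

View pics/s21.png

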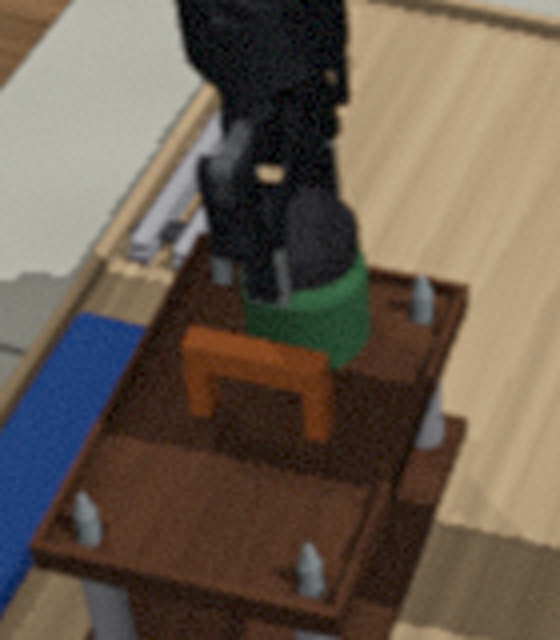

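Released, with the force at zero and 68 mm of opening around the 56 mm cap. I'll retreat straight up, then swing back out of the cameras' way.

Request:
send_rows(increments=[[[0,0,-0.01,0],[0,-0.001,-0.02,0],[0,-0.001,-0.03,0],[0,-0.001,-0.035,0],[0,0,-0.035,0],[0,0,-0.02,0],[0,0,0,0],[0,0,0,0]]])

```text
clock: 24.7
eef_pos: [0.6374, 0.0794, 0.3183]
tool_rot: [0.68, 0.732, -0.01, -0.026]
ft_force: [0.1, -0.5, 0.3]
grip_width: 0.0683
```

Request:
send_rows(increments=[[[-0.01,-0.02,0,0],[-0.03,-0.035,0,0],[-0.03,-0.035,0,0],[-0.03,-0.035,0,0],[-0.03,-0.035,0,0],[-0.03,-0.035,0,0],[-0.03,-0.02,0,0],[-0.02,0,0,0]]])

```text
clock: 25.5
eef_pos: [0.4251, -0.1486, 0.3092]
tool_rot: [0.677, 0.735, -0.017, -0.035]
ft_force: [0.9, -0.5, 0.5]
grip_width: 0.0681
```

```bash
python3 - <<'E'
from st import *
st(); c=shot('side','side22');c=shot('top','top22')
E
```

```text
25.5 q [-0.334   0.1852  0.1626  1.6249 -0.0034 -0.4154] p [ 0.4251 -0.1486  0.3092] yaw x 94.61646780403547 zax [-0.0736  0.022  -0.997 ] F [ 0.8571 -0.5352  0.5082] T [-0.013  -0.0585  0.0308] w 0.06810471321635998
```

View pics/side22.png

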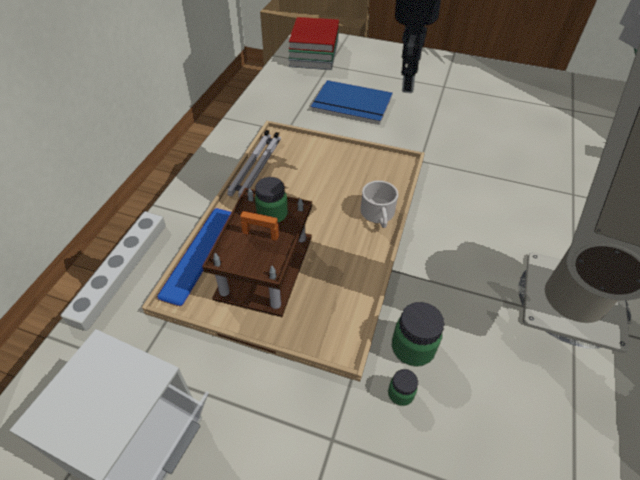

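View pics/top22.png

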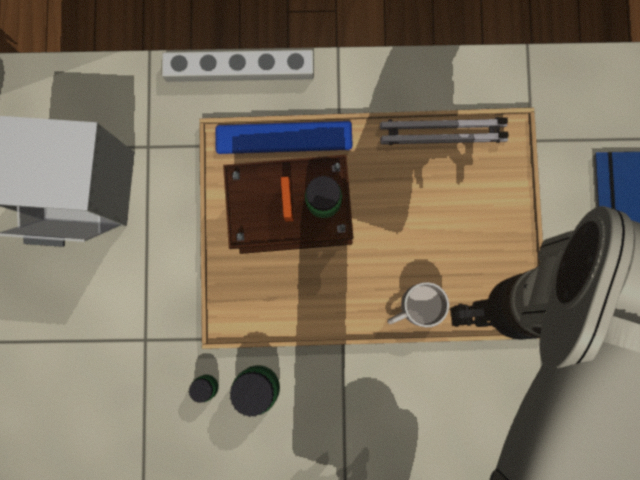

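```bash
python3 - <<'E'
from h import *
np.set_printoptions(precision=4,suppress=True)
c=load('top22'); w=world(c)
k,s,n=plane(c,[[(245,172),(275,170),(275,222),(245,228)],[(305,220),(330,220),(330,226),(305,230)]])
print('tier',np.degrees(np.arctan(k[:2])),k@[.63,.145,1],s)
m=w[170:225,298:348].reshape(-1,3); s=m[m[:,2]>.185]; print('cap',cv2.minEnclosingCircle((s[:,:2]*1000).astype(np.float32)),np.median(s,0))
A=np.c_[s[:,:2],np.ones(len(s))]; print('cap slope',np.degrees(np.arctan(np.linalg.lstsq(A,s[:,2],rcond=None)[0][:2])))
m=w[280:330,400:452].reshape(-1,3); s=m[(m[:,2]>.069)&(m[:,2]<.09)]; print('cup',s.mean(0))
crop('side22',195,160,335,320,'s22',4)
E
```

```text
tier [ 0.0402 -0.0529] 0.12259171972598161 0.001816495610333885
cap ((632.3541259765625, 81.38593292236328), 29.394302368164062) [0.6312 0.0813 0.1964]
cap slope [1.1548 0.0909]
cup [ 0.4448 -0.1029  0.0727]
```

View pics/s22.png

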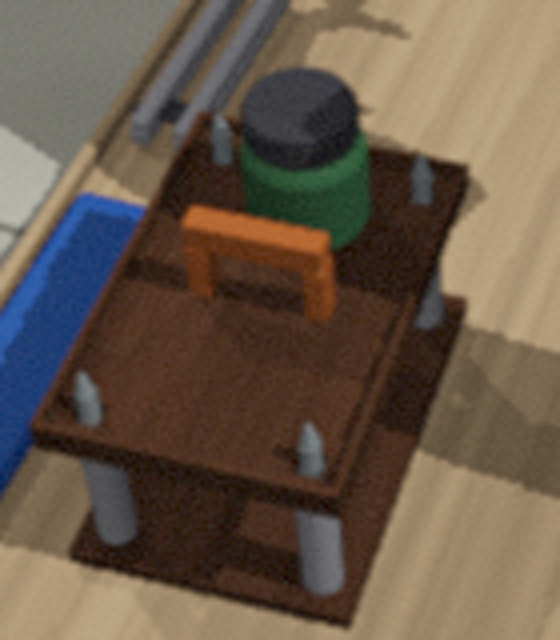

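```bash
python3 -c "
from workcell import order
print(order.job_done())"
```

```text
the job is handed in; nothing more can be done
None
```

The tier is fitted over all four posts and the jar is standing on it beside the handle, with the gripper clear of both. I handed the job in at about 25.6 s of the 64 s allowed; it returned no verdict.

**What I did**
- I lifted the tier by its handle, lined it up over the posts with both cameras, lowered it onto the shoulders and let go.
- I then gripped the middle-sized jar by its cap and set it down on the tier's −y side.

**Last checks**
- **Tier:** its plate top reads 122.6 mm, as expected when seated, and it is level to about 0.1°. All four pins stand through their holes.
- **Jar:** its cap top reads 196.4 mm against 196.6 mm expected, centred at about (0.632, 0.081), and it looks upright in both views.
- **Cup:** it is where it started, to within 0.3 mm.
- **Wrist rest and laptop stand:** both look unmoved in the pictures.
- **Forces:** the wrist force read at most about 7 N at the end of any call; I saw no readings in between.

**What failed or disagreed**
- **First grasp:** the fingers closed empty on top of the handle, because the fingertips sat about 25 mm higher than the stated tool geometry. I opened, went lower, and the second grasp held.
- **Tool tilt:** the tool tilted up to about 5° during moves and could not be commanded back. I pressed both objects down lightly so they levelled before release.
- **Jar cap slope:** a depth fit gave a 1.15° slope, probably from pixels on the side of the cap, since its height agrees with standing flat.
- **Red tin:** the fitted tier hides it, so I could not check it at the end. Nothing went near it.

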